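# Cure the oiled rosettes on the lamp turntable

### The arm

A 6-joint arm with a two-finger parallel gripper is mounted at the origin on the work surface. World frame = base frame: x ahead of the robot, y to its left, z up, the work surface at z = 0. Lengths are in mm, angles in rad, forces in N, time in s.
With the tool pointing down it reaches from about 350 to 850 mm from the base axis. Payload 8.1 kg.
Tool frame: the origin (TCP) lies at the very end of the fingers, on their centre line; the grasp point (between the pads) lies manip.tcp_to_grasp behind it (manip.tcp_to_grasp is the distance from the TCP to the grasp point, in mm); z points along the fingers, y is the line along which they close (so a half turn about z gives the same grasp; the last joint's range is limited). The gripper opens to 93 mm and grips with 3 to 60 N. Pads are 15 mm wide; open, the fingers measure 128 mm over their backs; the gripper's body (75 mm by 188 mm) begins 65 mm behind the grasp point.
Start: joints at [-1.37, 0.13, 1.488, -0, 1.523, -0.085], TCP at [169.175, -575.66, 218.635] pointing down, gripper open.
Joint ranges: [-2.96, 2.96], [-0.89, 2.26], [0.02, 2.5], [-1.34, 4.48], [0, 2.73], [-2.66, 2.66]. Speed limits (rad/s): [2.39, 2.39, 2.79, 3.14, 3.14, 3.14].

### API

Orientations are given as a 3x3 rotation matrix whose columns are the frame's x, y, z axes.
In Python, from plant import manip gives the robot as it stands.
- The arm moves only by the tool step_arm, never from a script. Its argument "motion" is one flat list of numbers, 7 for each row, row after row: the opening, from 0 (shut) to 1 (fully open), then the shift along the world's x, y, z normalised to -1 to 1, where 1 is 0.15 m, then the turn, a rotation vector about the world's x, y, z normalised to -1 to 1, where 1 is 60 degrees. A call has 1 to 5 rows; each row shifts and turns the commanded pose from where the row before left it; what a row does not reach is not made up. A row lasts 1/8 s, in which the tool goes at most 62.5 mm and 10.7 degrees, less where a joint would pass 70% of its speed; a pose out of reach is approached as far as the arm can. A call with a number of a shift or a turn outside -1 to 1 is refused whole. A call with a gripper value outside its range is refused whole. The fingers move at their own pace and stop on an object; the grip force is fixed at half the most. Time passes only in rows, so rows that do not move let the fingers close. It gives the time, the measured TCP pose, the force, the opening and the grip force at its end, in the units of the state.
- manip.state(): the state, without advancing time (a new reading comes with each control period).
- manip.capture(name): name is "scene" or "top" or "wrist"; returns a dict with "img" (384x512x3 uint8, red, green, blue), "fx", "fy", "cx", "cy" (pixels), "eye" and "attitude" of the camera in the world. Camera axes: x right, y up, looking along -z (the intrinsics and any distortion apply to the point x, -y, -z); pixel columns grow to the right and rows downward; lengths in mm; the calibration is good to about 2 mm. A picture is of the moment at which its call begins. There is no depth.
- manip.sign_off(): hands the job in; it is judged then, once.
The state is a dict: "time": time; "q": joint angles; "qd": joint speeds; "effort": joint torques, N m; "tcp_pos": TCP position; "orientation": TCP orientation; "force": force on the tool from outside, world axes, zero at the start; "wrist_torque": the same for the moment, N m; "grip_width": finger opening in mm; "grasp_force": force on a finger pad.
Only numpy, scipy, OpenCV 4.12 (cv2) and the standard library are available. Lean on these libraries where they do the work, as an engineer would, in place of code of your own. Each camera call takes 0.05 s, during which the arm holds its last target. There are 200 camera calls.

### The job

Lay every carved rosette on the bench flat on the green half of the turntable, turn the turntable by its pegs until the white line meets the red index at the lamp, and press the white, amber and green keys one after the other in that order. Then turn the white line back to the red index on the near side and move all the rosettes to lie flat, side by side, wholly on the cork board. Leave the tools, bottle, sanding block and pencil where they are.

Things in the scene. Friction and masses are not known exactly. Their poses are not given: they have to be found in the camera images.
- rosette_a: carved round wooden rosette (pale wood, mid-brown petals): a disc 52 mm in diameter, 24 mm thick, about 60 g; starts lying flat, petals up, on the bench to the left of the turntable; origin at its centre (12 mm above what it lies on), z along its axis. May be absent (None all the time).
- rosette_b: carved round wooden rosette (mid-brown wood, pale petals): a disc 52 mm in diameter, 24 mm thick, about 60 g; starts lying flat, petals up, on the bench to the left of the turntable; origin at its centre (12 mm above what it lies on), z along its axis. May be absent (None all the time).
- rosette_c: carved round wooden rosette (dark wood, mid-brown petals): a disc 52 mm in diameter, 24 mm thick, about 60 g; starts lying flat, petals up, on the bench to the left of the turntable; origin at its centre (12 mm above what it lies on), z along its axis. May be absent (None all the time).
- rosette_d: carved round wooden rosette (reddish wood, pale petals): a disc 52 mm in diameter, 24 mm thick, about 60 g; starts lying flat, petals up, on the bench to the left of the turntable; origin at its centre (12 mm above what it lies on), z along its axis. May be absent (None all the time).
- turntable: fixed unit of turntable and curing lamp; origin on the bench on the turntable's axis, x points from the axis to the lamp. Round wooden plate 250 mm across, top 22 mm above the bench. The grey lamp (210 mm wide, 95 mm tall) has its lit face 245 mm along x from the axis. Two red index blocks 20 mm tall stand outside the rim, 130 to 150 mm from the axis: at +x (lamp side) and -x (near side).
- disc (a joint): turntable angle in rad, counter-clockwise from above positive, any number of turns. At 0 (or any whole turn) the white line meets the lamp index; at pi (half a turn on) the near index. Starts within 1.2 rad of pi. The plate turns freely with light friction (0.06 N m), no stops or detents, and stays where it is left.
- plate (a point): centre of the plate's top face, turning with it; x points to the white line in the middle of the green half, z up. The green half is x > 0, the rest bare wood. On the bare half stand three upright brass pegs to push or hold, 14 mm thick, rising 40 mm above the plate, 105 mm from the axis, at 2.09, 3.14 and 4.19 rad counter-clockwise from the white line.
- white_line (a point): outer part of the white line on the green half, on the plate's top, 120 mm from the axis (the line runs to the rim)
- lamp_index (a point): point on the plate's top level 120 mm from the axis towards the red index block on the lamp side; fixed
- near_index (a point): point on the plate's top level 120 mm from the axis towards the red index block on the near side; fixed
- board_top (a point): centre of the top of the cork board for cured work: square, 160 x 160 mm, 5 mm thick, fixed flat on the bench to the right of the turntable; x and y along its sides, z up
- key_white_top (a point): middle of the top of the white spring key: a round push button 26 mm in diameter in a black collar 42 mm across, on the flat top (40 mm above the bench) of the grey key console, 70 x 190 mm, near the robot on its right. The three keys stand in a row 58 mm apart, tops 62 mm above the bench; which is where varies.
- key_white (a joint): travel of the white key in m: 0 up, 0.006 fully down (about 5 N); springs back; counts as pressed beyond 0.004
- key_amber_top (a point): middle of the top of the amber spring key: a round push button 26 mm in diameter in a black collar 42 mm across, on the flat top (40 mm above the bench) of the grey key console, 70 x 190 mm, near the robot on its right. The three keys stand in a row 58 mm apart, tops 62 mm above the bench; which is where varies.
- key_amber (a joint): travel of the amber key in m: 0 up, 0.006 fully down (about 5 N); springs back; counts as pressed beyond 0.004
- key_green_top (a point): middle of the top of the green spring key: a round push button 26 mm in diameter in a black collar 42 mm across, on the flat top (40 mm above the bench) of the grey key console, 70 x 190 mm, near the robot on its right. The three keys stand in a row 58 mm apart, tops 62 mm above the bench; which is where varies.
- key_green (a joint): travel of the green key in m: 0 up, 0.006 fully down (about 5 N); springs back; counts as pressed beyond 0.004
- gouge_a: carving gouge, pale wooden handle, 220 mm long, 26 mm thick, lying flat beyond the rosettes; a bystander
- gouge_b: carving gouge, dark wooden handle, 200 mm long, 26 mm thick, lying flat beyond the cork board; a bystander
- gouge_c: carving gouge, pale wooden handle, 210 mm long, 26 mm thick, lying flat to the left of the rosettes; a bystander
- sanding_block: cork sanding block 60 x 90 x 35 mm, on the bench near the robot; a bystander
- pencil: flat red carpenter's pencil, 175 x 13 x 8 mm, lying between robot and turntable; a bystander
- glue_bottle: white glue bottle, 60 mm across, 150 mm tall, standing; a bystander
Not all that is in view belongs to the job. What is shaped like the rosette_d but pink or yellow is not meant.

How it is judged:
By the outcome, as a careful person would: the job done as asked, in the order asked, and still so for the second after the job is handed in, with the robot touching nothing.
Of rosette_a, rosette_b, rosette_c, rosette_d only 2 to 3 are there at a start; the rules pass over those that are not, and their reading is None.
At some moment in a run one of rosette_a, rosette_b, rosette_c, rosette_d may be knocked a few centimetres aside while the robot is not near it.
Once in a run the grip may slacken for a moment while it holds something.
It also fails if it takes over 210 s, if anything falls off the work surface, if the arm or the gripper's body presses on something with over 40 N, if the wrist force passes 120 N, or if a joint passes its speed limit or range.

## Working session

There is one attempt and no reset: what is moved stays moved. The work goes in short steps, Python scripts to look and compute and a tool call to move; the robot and the scene stay as the last step left them, time stands still between calls to the robot, and variables do not carry over. Pictures are saved under pics/ and viewed, at most 14 in all, crops included, and the job is handed in when it is done.

Besides the shell and the picture viewer there is one more tool, called after "Request:" by a JSON object that holds its "name" and its "arguments". step_arm: Moves the arm, as the interface text tells. Scaled input: -1 to 1 covers 0.15 m each way for a shift and 60 degrees each way for a turn. Its arguments: {"type":"object","properties":{"motion":{"type":"array","items":{"type":"number"}}},"required":["motion"]}

```bash
ls; mkdir -p pics
cat > h.py <<'E'
import numpy as np, cv2
from plant import manip
def cap(n,save=None):
    c=manip.capture(n)
    if save: cv2.imwrite('pics/'+save,cv2.cvtColor(c['img'],cv2.COLOR_RGB2BGR))
    return c
def ray(c,u,v):
    d=np.array([(u-c['cx'])/c['fx'],-(v-c['cy'])/c['fy'],-1.0])
    return np.array(c['eye'],float),np.array(c['attitude']).reshape(3,3)@d
def onz(c,u,v,z):
    e,d=ray(c,u,v); return e+d*(z-e[2])/d[2]
def proj(c,p):
    q=np.array(c['attitude']).reshape(3,3).T@(np.array(p,float)-np.array(c['eye']))
    return c['cx']+c['fx']*q[0]/-q[2], c['cy']-c['fy']*q[1]/-q[2]
E
python3 - <<'E'
from h import *
c=cap('top','top1.png'); s=cap('scene','scene1.png')
for k in (c,s): print({a:b for a,b in k.items() if a!='img'})
print(manip.tcp_to_grasp, manip.state())
E
```

```text
pics
{'fx': 350.09098289657186, 'fy': 350.09098289657186, 'cx': 254.9739881712596, 'cy': 191.36408800339265, 'eye': array([385.97205908,  98.00428002, 903.73382854]), 'attitude': array([[-2.01704752e-02,  9.87287093e-01, -1.57662135e-01],
       [-9.99796189e-01, -1.97831831e-02,  4.02558870e-03],
       [ 8.55352884e-04,  1.57711200e-01,  9.87484909e-01]])}
{'fx': 347.9011152029442, 'fy': 347.9011152029442, 'cx': 254.57026548483216, 'cy': 191.81440142226248, 'eye': array([1480.87429506,  -43.68741857,  682.6095062 ]), 'attitude': array([[ 0.14247424, -0.53833864,  0.83059774],
       [ 0.98978171,  0.08237713, -0.116388  ],
       [-0.0057661 ,  0.83869274,  0.54457436]])}
18.8 {'time': 0.1, 'q': array([-1.37038641e+00,  1.31079317e-01,  1.48917948e+00, -1.82595324e-05,
        1.52300541e+00, -8.54231840e-02]), 'qd': array([-0.00147279, -0.0022162 , -0.00176929,  0.001616  , -0.00077436,
        0.00014433]), 'effort': array([ 1.76921283e-03, -5.61334383e+01, -4.93097770e+01,  7.70261488e-02,
        2.90304946e-02, -6.56912357e-05]), 'tcp_pos': array([ 169.07155252, -575.14375871,  217.69113216]), 'orientation': array([[ 9.59426858e-01,  2.81957411e-01, -3.50632313e-04],
       [ 2.81957601e-01, -9.59425474e-01,  1.63447032e-03],
       [ 1.24445445e-04, -1.66701816e-03, -9.99998603e-01]]), 'force': array([0.17728907, 0.11823968, 0.20362396]), 'wrist_torque': array([-0.03134205, -0.03943257, -0.01932178]), 'grasp_force': 0.0, 'grip_width': 92.92636287625157}
```

View pics/top1.png

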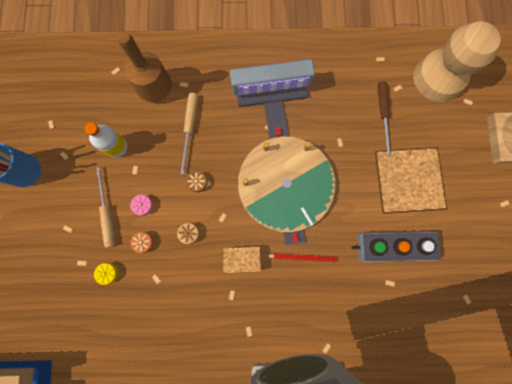

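View pics/scene1.png

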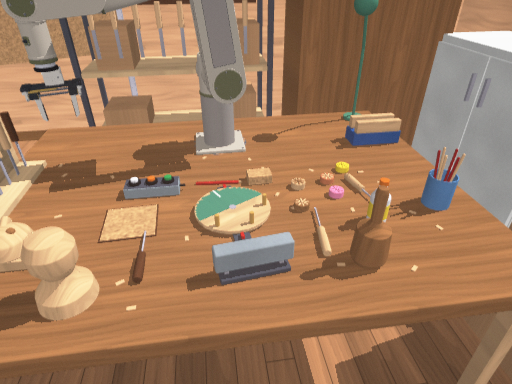

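Top view candidates: (197,182) dark rosette, (187,233) brown rosette, (141,242) reddish rosette. The pink disc at (141,204) and the yellow disc at (105,273) are decoys. I'll check these in a close crop and measure everything.

Run:
```python
from h import *
c=cap('top'); im=cv2.cvtColor(c['img'],cv2.COLOR_RGB2BGR)
cv2.imwrite('pics/crop1.png',cv2.resize(im[160:300,80:260],None,fx=4,fy=4,interpolation=cv2.INTER_CUBIC))
def P(n,u,v,z): print(n,onz(c,u,v,z).round(0))
for n,u,v in(('r1',197,182),('r2',187,233),('r3',141,242),('pink',141,204),('yel',105,273)):P(n,u,v,24)
for n,u,v in(('kg',380,247),('ka',404,247),('kw',428.5,246)):P(n,u,v,62)
for n,u,v in(('c1',376,151),('c2',438,148),('c3',446,209),('c4',383,213)):P(n,u,v,5)
P('nearidx',295,238,20);P('lampidx',279,131,20);P('lineout',313,223,22);P('linein',303,208,22);P('axis',287,184,22)
for u,v in((267,146),(309,148),(246,182)):P('peg',u,v,62)
hsv=cv2.cvtColor(im,cv2.COLOR_BGR2HSV)
g=cv2.inRange(hsv,(70,80,40),(95,255,200)); g[:, 345:]=0;g[:,:220]=0
n,l,st,ce=cv2.connectedComponentsWithStats(g);i=1+st[1:,4].argmax();print(st[i],ce[i]);P('gc',*ce[i],22)
```

```text
r1 [554. 242.  24.]
r2 [425. 266.  24.]
r3 [405. 380.  24.]
pink [500. 383.  24.]
yel [331. 466.  24.]
kg [ 381. -200.   62.]
ka [ 379. -257.   62.]
kw [ 381. -315.   62.]
c1 [ 631. -228.    5.]
c2 [ 636. -394.    5.]
c3 [ 474. -398.    5.]
c4 [ 466. -234.    5.]
nearidx [407.  -3.  20.]
lampidx [686.  28.  20.]
lineout [443. -50.  22.]
linein [482. -26.  22.]
axis [544.  12.  22.]
peg [634.  62.  62.]
peg [627. -42.  62.]
peg [544. 116.  62.]
[ 247  162   86   67 2973] [295.73393878 199.4675412 ]
gc [504.  -9.  22.]
```

View pics/crop1.png

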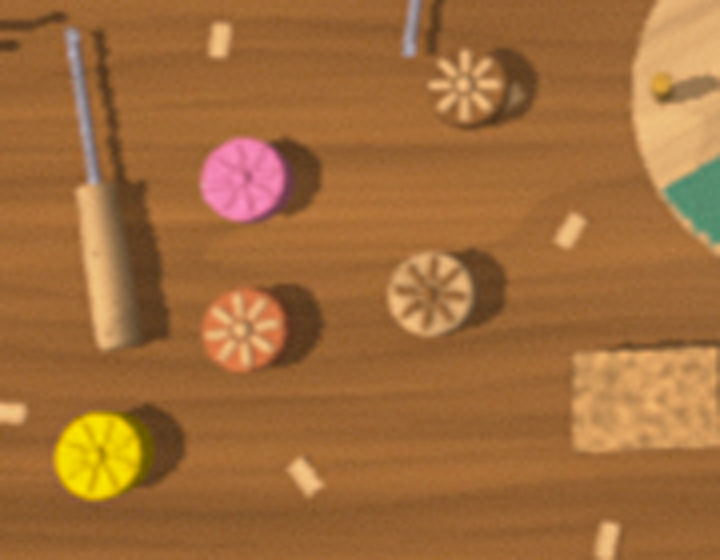

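The crop shows three real rosettes: b at (197,182), a at (187,233) and d at (141,242). The pink and yellow discs are decoys. I'm moving toward rosette a with the jaw along world x.

Request:
{"name": "step_arm", "arguments": {"motion": [1,0.333,0.2,0,0,0,0.175,1,0.333,0.2,0,0,0,0.175,1,0.333,0.2,0,0,0,0.175,1,0.333,0.2,0,0,0,0.175,1,0.333,0.2,0,0,0,0.175]}}

```text
time: 0.78
tcp_pos: [420.3, -424.4, 218.4]
orientation: [[0.355, 0.935, -0.0], [0.935, -0.355, 0.0], [0.0, -0.0, -1.0]]
force: [-0.5, -0.4, -0.7]
grip_width: 92.8
grasp_force: 0.0
```

Request:
{"name": "step_arm", "arguments": {"motion": [1,0,0.4,-0.06,0,0,0.175,1,0,0.4,-0.06,0,0,0.175,1,0,0.4,-0.06,0,0,0,1,0,0.4,-0.06,0,0,0,1,0,0.4,-0.06,0,0,0]}}

```text
time: 1.4
tcp_pos: [418.5, -123.8, 173.2]
orientation: [[0.003, 1.0, 0.0], [1.0, -0.003, 0.0], [0.0, 0.0, -1.0]]
force: [0.6, 0.5, 0.1]
grip_width: 93.0
grasp_force: 0.0
```

Request:
{"name": "step_arm", "arguments": {"motion": [1,0,0.4,-0.06,0,0,0,1,0,0.4,-0.06,0,0,0,1,0,0.4,-0.06,0,0,0,1,0,0.4,-0.06,0,0,0,1,0,0.4,-0.06,0,0,0]}}

```text
time: 2.02
tcp_pos: [418.6, 176.3, 128.5]
orientation: [[0.002, 1.0, 0.001], [1.0, -0.002, 0.0], [0.0, 0.001, -1.0]]
force: [0.9, -0.7, -0.0]
grip_width: 92.9
grasp_force: 0.0
```

```bash
cat >> h.py <<'E'
def find(c,p,win=45,r=26):
    """circle nearest to predicted top-face centre p; returns world point at that height"""
    g=cv2.cvtColor(c['img'],cv2.COLOR_RGB2GRAY); u,v=proj(c,p)
    k=np.hypot(*np.subtract(proj(c,np.add(p,[r,0,0])),(u,v))); W=int(k*win/r+k)
    x0,y0=max(int(u)-W,0),max(int(v)-W,0); s=3
    cr=cv2.resize(g[y0:int(v)+W,x0:int(u)+W],None,fx=s,fy=s,interpolation=cv2.INTER_CUBIC)
    h=cv2.HoughCircles(cv2.GaussianBlur(cr,(5,5),0),cv2.HOUGH_GRADIENT,1,15,param1=120,param2=15,minRadius=int(.85*k*s),maxRadius=int(1.15*k*s))
    if h is None: return None
    return [onz(c,x0+a/s,y0+b/s,p[2]).round(1)[:2].tolist() for a,b,_ in h[0][:3]]
E
python3 - <<'E'
from h import *
s=manip.state();print(s['time'],s['tcp_pos'],s['orientation'].round(3).tolist(),s['q'].round(2))
c=cap('wrist','w1.png');t=cap('top')
for p in((425,266,24),(405,380,24),(554,242,24)):print(proj(c,p),find(c,p),find(t,p))
E
```

```text
2.025 [418.57393793 176.3424952  128.47766521] [[0.002, 1.0, 0.001], [1.0, -0.002, 0.0], [0.0, 0.001, -1.0]] [ 0.29 -0.21  1.99 -0.    1.37  0.29]
(np.float64(264.35801169045806), np.float64(77.70297886766483)) None None
(np.float64(236.70600894748227), np.float64(-92.17024756584905)) None None
(np.float64(423.8486206293321), np.float64(108.68665262410141)) None None
```

View pics/w1.png

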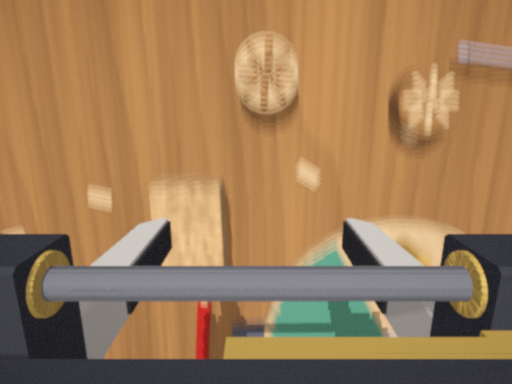

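The wrist view is motion-blurred, but rosette a sits at about (267,73), within 5 px of the prediction, and rosette b at (430,103). I'll grasp a now.

Request:
{"name": "step_arm", "arguments": {"motion": [1,0.02,0.3,-0.1,0,0,0,1,0.02,0.3,-0.1,0,0,0,1,0,0,-0.3,0,0,0,1,0,0,-0.3,0,0,0,1,0,0,0,0,0,0]}}

```text
time: 2.75
tcp_pos: [421.4, 262.1, 4.9]
orientation: [[0.002, 1.0, -0.008], [1.0, -0.002, -0.004], [-0.004, -0.008, -1.0]]
force: [-0.2, -0.1, -0.5]
grip_width: 92.8
grasp_force: 0.0
```

Run:
```python
from h import *
s=manip.state();print(s['time'],s['tcp_pos'])
cap('wrist','w2.png')
```

```text
2.75 [421.3677123  262.07412518   4.89750199]
```

View pics/w2.png

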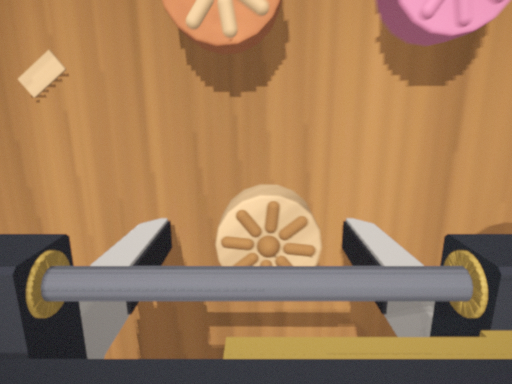

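Rosette a is centred at (268,244) between the fingers. I'll convert that to a position.

Run:
```python
from h import *
c=cap('wrist')
print(onz(c,268,244,24),proj(c,(421.4,262,24)), manip.state()['tcp_pos'],onz(c,222,-12,24))
```

```text
[429.20914499 263.87181001  24.        ] (np.float64(252.25077782736085), np.float64(247.51414181610852)) [425.23157785 263.93949542   9.46155139] [409.57258794 377.14128374  24.        ]
```

Request:
{"name": "step_arm", "arguments": {"motion": [1,0.02,0,-0.03,0,0,0,0.3,0,0,0,0,0,0,0,0,0,0,0,0,0,0,0,0,0,0,0,0,0,0,0,0,0,0,0]}}

```text
time: 3.48
tcp_pos: [428.0, 264.4, 4.3]
orientation: [[0.002, 1.0, 0.0], [1.0, -0.002, 0.0], [0.0, 0.0, -1.0]]
force: [-0.4, -0.9, 0.2]
grip_width: 57.8
grasp_force: 0.0
```

Request:
{"name": "step_arm", "arguments": {"motion": [0,0,0,0,0,0,0,0,0,0,0,0,0,0,0,0,0,0,0,0,0]}}

```text
time: 3.85
tcp_pos: [427.9, 264.4, 4.2]
orientation: [[0.002, 1.0, -0.0], [1.0, -0.002, 0.0], [0.0, -0.0, -1.0]]
force: [-0.3, -0.4, 1.7]
grip_width: 51.5
grasp_force: 30.0
```

Request:
{"name": "step_arm", "arguments": {"motion": [0,0,0,0.4,0,0,0,0,0,0,0.267,0,0,0,0,0.124,-0.377,0,0,0,0,0,0.124,-0.377,0,0,0,0,0,0.124,-0.377,0,0,0,0]}}

```text
time: 4.47
tcp_pos: [484.1, 93.2, 104.4]
orientation: [[0.001, 1.0, 0.001], [1.0, -0.001, 0.0], [0.0, 0.001, -1.0]]
force: [0.7, 0.4, -0.9]
grip_width: 51.6
grasp_force: 30.0
```

Request:
{"name": "step_arm", "arguments": {"motion": [0,0.124,-0.377,0,0,0,0,0,0.124,-0.377,0,0,0,0,0,0.124,-0.377,0,0,0,0,0,0,0,-0.2,0,0,0,0,0,0,0,0,0,0]}}

```text
time: 5.1
tcp_pos: [537.1, -75.1, 71.4]
orientation: [[0.004, 1.0, -0.006], [1.0, -0.004, 0.001], [0.001, -0.006, -1.0]]
force: [-1.6, -0.5, -0.1]
grip_width: 51.4
grasp_force: 30.0
```

Run:
```python
from h import *
s=manip.state();print(s['time'],s['tcp_pos'],s['grip_width'],s['grasp_force'])
c=cap('wrist','w3.png');print({a:b for a,b in c.items() if a!='img'})
```

```text
5.1 [537.09948557 -75.10013569  71.3965203 ] 51.42189648793477 30.00000536441803
{'fx': 325.5049244581149, 'fy': 325.5049244581149, 'cx': 256.409782115059, 'cy': 189.36007787108062, 'eye': array([538.13990604,  -9.6830119 , 237.93942568]), 'attitude': array([[ 0.99997905,  0.00197092,  0.00616593],
       [-0.00338321,  0.97119978,  0.23824261],
       [-0.00551879, -0.23825848,  0.9711861 ]])}
```

View pics/w3.png

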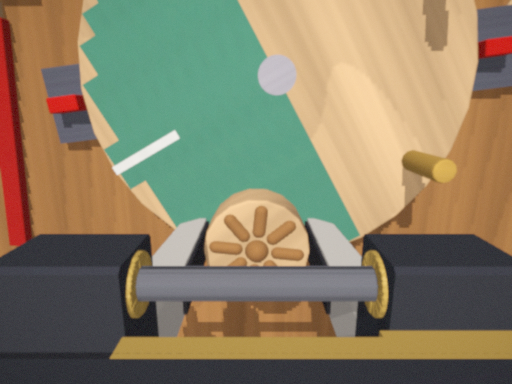

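The wrist view shows the hub at (277,75), the white line from (116,170) to (178,134), and the green edge running from (238,0) to (357,236). I'll compute the placing check from these.

Run:
```python
from h import *
c=cap('wrist'); s=manip.state();print(s['tcp_pos'])
for n,u,v,z in(('hub',277,75,24),('lo',116,170,22),('li',178,134,22),('e1',238,0,22),('e2',357,236,22),('near',63,104,20),('lamp',497,46,20),('peg',442,170,62)):print(n,onz(c,u,v,z).round(1))
```

```text
[538.99180859 -74.41788087  74.0681073 ]
hub [550.9  11.7  24. ]
lo [442.5 -48.9  22. ]
li [486.1 -24.9  22. ]
e1 [527.   54.8  22. ]
e2 [609.4 -96.9  22. ]
near [411.5  -5.5  20. ]
lamp [688.3  29.   20. ]
peg [640.4 -41.9  62. ]
```

Request:
{"name": "step_arm", "arguments": {"motion": [0,0,0,-0.2,0,0,0,0,0,0,-0.115,0,0,0,0,0,0,0,0,0,0,0.75,0,0,0,0,0,0,0.75,0,0,0,0,0,0]}}

```text
time: 5.82
tcp_pos: [540.2, -75.0, 27.9]
orientation: [[0.002, 1.0, 0.001], [1.0, -0.002, -0.0], [-0.0, 0.001, -1.0]]
force: [0.0, 0.7, -0.2]
grip_width: 66.6
grasp_force: 0.0
```

Request:
{"name": "step_arm", "arguments": {"motion": [0.75,0,0,0,0,0,0,0.75,0,0,0.3,0,0,0,0.8,0,0,0.2,0,0,0,1,-0.07,0.3,0.1,0,0,0,1,-0.07,0.4,0,0,0,0]}}

```text
time: 6.45
tcp_pos: [520.0, 30.1, 119.4]
orientation: [[0.005, 1.0, 0.004], [1.0, -0.005, -0.0], [-0.0, 0.004, -1.0]]
force: [0.9, 0.6, -1.0]
grip_width: 90.1
grasp_force: 0.0
```

Request:
{"name": "step_arm", "arguments": {"motion": [1,-0.123,0.388,0,0,0,0,1,-0.123,0.388,0,0,0,0,1,-0.123,0.388,0,0,0,0,1,-0.123,0.388,0,0,0,0,1,-0.123,0.388,0,0,0,0]}}

```text
time: 7.08
tcp_pos: [425.7, 322.9, 117.6]
orientation: [[0.002, 1.0, 0.001], [1.0, -0.002, 0.001], [0.001, 0.001, -1.0]]
force: [0.3, 0.3, -0.1]
grip_width: 93.2
grasp_force: 0.0
```

Request:
{"name": "step_arm", "arguments": {"motion": [1,-0.123,0.188,0,0,0,0,1,0,0,0,0,0,0,1,0,0,0,0,0,0]}}

```text
time: 7.45
tcp_pos: [408.1, 348.7, 117.0]
orientation: [[0.002, 1.0, 0.0], [1.0, -0.002, -0.0], [-0.0, 0.0, -1.0]]
force: [0.4, -0.7, 0.0]
grip_width: 93.0
grasp_force: 0.0
```

Run:
```python
from h import *
s=manip.state();print(s['time'],s['tcp_pos'])
c=cap('wrist','w4.png');print(proj(c,(408,379,24)))
hsv=cv2.cvtColor(c['img'],cv2.COLOR_RGB2HSV)
m=cv2.inRange(hsv,(4,150,120),(12,255,255));n,l,st,ce=cv2.connectedComponentsWithStats(cv2.morphologyEx(m,cv2.MORPH_CLOSE,np.ones((15,15))))
for i in range(1,n):
  if st[i,4]>300: print(st[i],ce[i],onz(c,*ce[i],24))
```

```text
7.45 [408.12092246 348.72533959 117.00929719]
(np.float64(256.248899390806), np.float64(154.52687603652578))
```

View pics/w4.png

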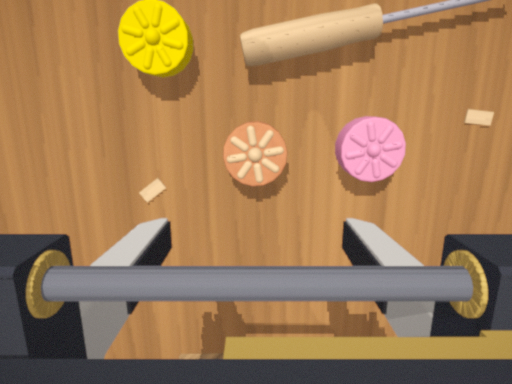

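Rosette d is at (255,154), exactly where predicted, about (408,379). Descending and grasping.

Request:
{"name": "step_arm", "arguments": {"motion": [1,0,0.2,-0.05,0,0,0,0.9,0,0,-0.35,0,0,0,0.8,0,0,-0.35,0,0,0,0.7,0,0,0,0,0,0,0,0,0,0,0,0,0]}}

```text
time: 8.12
tcp_pos: [408.6, 378.0, 4.4]
orientation: [[0.004, 1.0, -0.0], [1.0, -0.004, -0.001], [-0.001, -0.0, -1.0]]
force: [0.4, 0.5, 0.3]
grip_width: 59.8
grasp_force: 0.0
```

Request:
{"name": "step_arm", "arguments": {"motion": [0,0,0,0,0,0,0,0,0,0,0,0,0,0,0,0,0,0,0,0,0,0,0,0,0,0,0,0]}}

```text
time: 8.62
tcp_pos: [408.0, 379.2, 4.7]
orientation: [[0.002, 1.0, 0.0], [1.0, -0.002, 0.0], [0.0, 0.0, -1.0]]
force: [0.0, -1.1, 1.8]
grip_width: 51.4
grasp_force: 30.0
```

Request:
{"name": "step_arm", "arguments": {"motion": [0,0,0,0.4,0,0,0,0,0,0,0.267,0,0,0,0,0.068,-0.388,0,0,0,0,0,0.068,-0.388,0,0,0,0,0,0.068,-0.388,0,0,0,0]}}

```text
time: 9.25
tcp_pos: [438.4, 203.3, 104.7]
orientation: [[0.001, 1.0, 0.001], [1.0, -0.001, 0.0], [0.0, 0.001, -1.0]]
force: [0.7, 0.4, -0.8]
grip_width: 51.7
grasp_force: 30.2
```

Request:
{"name": "step_arm", "arguments": {"motion": [0,0.068,-0.388,0,0,0,0,0,0.068,-0.388,0,0,0,0,0,0.068,-0.388,0,0,0,0,0,0.065,-0.388,0,0,0,0,0,0,0,-0.2,0,0,0]}}

```text
time: 9.88
tcp_pos: [481.8, -32.5, 77.0]
orientation: [[0.007, 1.0, 0.006], [1.0, -0.007, -0.002], [-0.002, 0.006, -1.0]]
force: [-0.6, -0.2, -0.4]
grip_width: 51.7
grasp_force: 30.0
```

Request:
{"name": "step_arm", "arguments": {"motion": [0,0,0,0,0,0,0]}}

```text
time: 10.0
tcp_pos: [476.5, -28.4, 72.3]
orientation: [[0.004, 1.0, -0.005], [1.0, -0.004, 0.001], [0.001, -0.005, -1.0]]
force: [-0.4, -0.2, -0.8]
grip_width: 51.5
grasp_force: 30.0
```

Request:
{"name": "step_arm", "arguments": {"motion": [0,0,0,-0.2,0,0,0,0,0,0,-0.115,0,0,0,0,0,0,0,0,0,0,0.75,0,0,0,0,0,0,0.75,0,0,0,0,0,0]}}

```text
time: 10.62
tcp_pos: [479.4, -28.1, 28.2]
orientation: [[0.002, 1.0, 0.001], [1.0, -0.002, -0.0], [-0.0, 0.001, -1.0]]
force: [-0.1, 0.2, -0.5]
grip_width: 66.4
grasp_force: 0.0
```

Request:
{"name": "step_arm", "arguments": {"motion": [0.75,0,0,0,0,0,0,0.75,0,0,0.3,0,0,0,0.8,0,0,0.2,0,0,0,1,0.1,0.35,0.1,0,0,0,1,0.1,0.38,0,0,0,0]}}

```text
time: 11.25
tcp_pos: [510.8, 81.9, 119.9]
orientation: [[0.005, 1.0, 0.005], [1.0, -0.005, 0.0], [0.0, 0.005, -1.0]]
force: [0.2, -0.2, 0.0]
grip_width: 89.8
grasp_force: 0.0
```

Request:
{"name": "step_arm", "arguments": {"motion": [1,0.1,0.38,0,0,0,0,1,0.1,0.38,0,0,0,0,1,0.1,0.1,0,0,0,0,1,0,0,0,0,0,0,1,0,0,0,0,0,0]}}

```text
time: 11.88
tcp_pos: [553.3, 209.5, 117.0]
orientation: [[0.003, 1.0, -0.001], [1.0, -0.003, -0.0], [-0.0, -0.001, -1.0]]
force: [-0.7, 1.6, -0.4]
grip_width: 92.8
grasp_force: 0.0
```

Run:
```python
from h import *
s=manip.state();print(s['time'],s['tcp_pos'])
c=cap('wrist','w5.png');print(proj(c,(554,242,24)))
```

```text
11.875 [553.34067577 209.52649961 117.02727955]
(np.float64(257.33948946974635), np.float64(151.7772019652247))
```

View pics/w5.png

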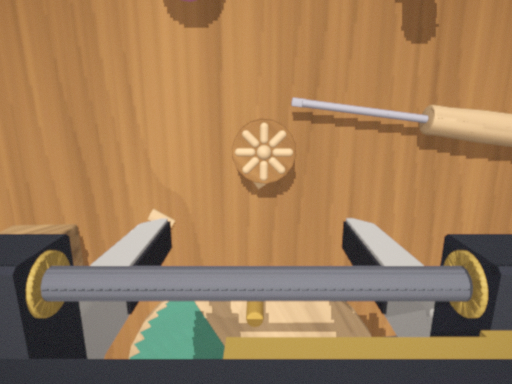

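Rosette b is at (264,152), about 5 mm further in x than predicted, so near (559,242). The gouge tip at (297,102) is clear of the fingers.

Request:
{"name": "step_arm", "arguments": {"motion": [1,0.035,0.213,-0.05,0,0,0,0.9,0,0,-0.35,0,0,0,0.8,0,0,-0.35,0,0,0,0.7,0,0,0,0,0,0,0,0,0,0,0,0,0]}}

```text
time: 12.55
tcp_pos: [558.8, 241.1, 4.8]
orientation: [[0.004, 1.0, -0.001], [1.0, -0.004, -0.0], [-0.0, -0.001, -1.0]]
force: [-0.3, 0.4, 0.1]
grip_width: 59.5
grasp_force: 0.0
```

Request:
{"name": "step_arm", "arguments": {"motion": [0,0,0,0,0,0,0,0,0,0,0,0,0,0,0,0,0,0,0,0,0,0,0,0,0,0,0,0]}}

```text
time: 13.05
tcp_pos: [559.2, 242.2, 5.1]
orientation: [[0.002, 1.0, 0.0], [1.0, -0.002, -0.0], [-0.0, 0.0, -1.0]]
force: [-0.8, -3.2, 3.6]
grip_width: 51.1
grasp_force: 30.0
```

Request:
{"name": "step_arm", "arguments": {"motion": [0,0,0,0.4,0,0,0,0,0,0,0.267,0,0,0,0,-0.15,-0.32,0,0,0,0,0,-0.15,-0.32,0,0,0,0,0,-0.15,-0.32,0,0,0,0]}}

```text
time: 13.68
tcp_pos: [490.7, 97.3, 104.7]
orientation: [[0.001, 1.0, 0.0], [1.0, -0.001, 0.0], [0.0, 0.0, -1.0]]
force: [0.3, -0.3, 0.2]
grip_width: 51.2
grasp_force: 30.0
```

Request:
{"name": "step_arm", "arguments": {"motion": [0,-0.15,-0.323,0,0,0,0,0,0,0,-0.2,0,0,0,0,0,0,-0.2,0,0,0,0,0,0,-0.117,0,0,0,0,0,0,0,0,0,0]}}

```text
time: 14.3
tcp_pos: [468.3, 50.1, 26.2]
orientation: [[0.002, 1.0, -0.002], [1.0, -0.002, 0.0], [0.0, -0.002, -1.0]]
force: [0.1, -0.2, -0.7]
grip_width: 51.4
grasp_force: 30.0
```

Request:
{"name": "step_arm", "arguments": {"motion": [0.75,0,0,0,0,0,0,0.75,0,0,0,0,0,0,0.75,0,0,0,0,0,0,0.75,0,0,0.3,0,0,0,0.8,0,0,0.3,0,0,0]}}

```text
time: 14.92
tcp_pos: [468.4, 49.9, 118.0]
orientation: [[0.002, 1.0, -0.001], [1.0, -0.002, 0.0], [0.0, -0.001, -1.0]]
force: [0.7, 0.2, 0.9]
grip_width: 73.4
grasp_force: 0.0
```

Request:
{"name": "step_arm", "arguments": {"motion": [0.5,0.374,0.03,0,0,0,0,0.5,0.374,0.03,0,0,0,0,0.5,0.374,0.03,0,0,0,0,0.5,0,0,0,0,0,0,0.5,0,0,0,0,0,0]}}

```text
time: 15.55
tcp_pos: [636.8, 63.3, 116.6]
orientation: [[0.002, 1.0, -0.001], [1.0, -0.002, -0.0], [-0.0, -0.001, -1.0]]
force: [-1.1, 0.1, 0.1]
grip_width: 46.5
grasp_force: 0.0
```

Run:
```python
from h import *
s=manip.state();print(s['time'],s['tcp_pos'],s['grip_width'])
c=cap('wrist');t=cap('top');
print(proj(c,(637,64,62)),[proj(t,p) for p in((637,64,62),(540,-75,46),(479,-28,46),(469,49,46))])
cv2.imwrite('pics/j1.png',cv2.cvtColor(np.vstack([cv2.resize(c['img'][60:300],(512,240)),cv2.resize(t['img'][110:260,200:456],(512,300))]),cv2.COLOR_RGB2BGR))
```

```text
15.55 [636.75062109  63.34057595 116.63188985] 46.51670851726759
(np.float64(257.00587482359464), np.float64(203.68482748652207)) [(np.float64(266.3154911196061), np.float64(144.83135090103178)), (np.float64(322.877350737763), np.float64(183.24671255086162)), (np.float64(305.0685552471385), np.float64(207.98648308363747)), (np.float64(273.9319771420859), np.float64(212.66057308096117))]
```

View pics/j1.png

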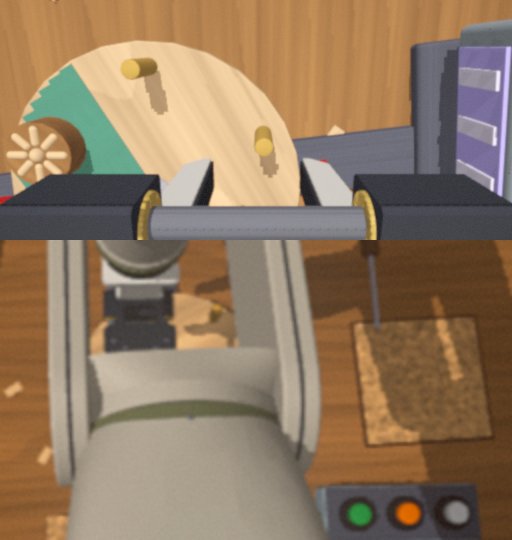

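The top half shows rosette b on the green and the middle peg's tip at about (263,207), near (641,62). I'll grip the peg.

Request:
{"name": "step_arm", "arguments": {"motion": [0.5,0.027,-0.005,-0.2,0,0,0,0.5,0,0,-0.344,0,0,0,0.3,0,0,0,0,0,0,0,0,0,0,0,0,0,0,0,0,0,0,0,0]}}

```text
time: 16.27
tcp_pos: [643.4, 62.7, 39.1]
orientation: [[0.002, 1.0, 0.005], [1.0, -0.002, 0.0], [0.0, 0.005, -1.0]]
force: [0.6, -0.3, 0.3]
grip_width: 21.4
grasp_force: 0.0
```

Request:
{"name": "step_arm", "arguments": {"motion": [0,0,0,0,0,0,0,0,0,0,0,0,0,0,0,0,0,0,0,0,0,0,0,0,0,0,0,0]}}

```text
time: 16.77
tcp_pos: [642.5, 62.4, 38.2]
orientation: [[0.002, 1.0, 0.002], [1.0, -0.002, -0.0], [-0.0, 0.002, -1.0]]
force: [-4.6, -1.5, 7.9]
grip_width: 13.7
grasp_force: 30.0
```

Run:
```python
from h import *
s=manip.state();p=s['tcp_pos'];print(s['time'],p,s['grip_width'])
A=np.array([548,12]);r=p[:2]-A;print(np.hypot(*r),np.arctan2(r[1],r[0]))
a0=np.arctan2(r[1],r[0]);a1=np.pi+.12;N=10;R=105
pts=[A+R*np.array([np.cos(a),np.sin(a)]) for a in np.linspace(a0,a1,N+1)]
print((np.diff(pts,axis=0)/150).round(3).tolist(), pts[-1],(pts[0]-p[:2]))
```

```text
16.775 [642.52904347  62.40683774  38.24321861] 13.656989355199574
107.1288446191226 0.4898860642371717
[[-0.114, 0.156], [-0.152, 0.119], [-0.179, 0.073], [-0.192, 0.021], [-0.191, -0.032], [-0.175, -0.083], [-0.145, -0.128], [-0.105, -0.163], [-0.056, -0.185], [-0.004, -0.193]] [443.75509324  -0.56978177] [-1.8784637  -1.00167537]
```

Request:
{"name": "step_arm", "arguments": {"motion": [0,-0.06,0.078,0.02,0,0,0,0,-0.06,0.078,0,0,0,0,0,-0.152,0.119,0,0,0,0,0,-0.179,0.073,0,0,0,0,0,-0.192,0.021,0,0,0,0]}}

```text
time: 17.4
tcp_pos: [545.1, 120.1, 39.3]
orientation: [[0.001, 1.0, 0.003], [1.0, -0.001, 0.002], [0.002, 0.003, -1.0]]
force: [3.2, 2.7, -3.1]
grip_width: 13.2
grasp_force: 30.0
```

Request:
{"name": "step_arm", "arguments": {"motion": [0,-0.191,-0.032,0,0,0,0,0,-0.175,-0.083,0,0,0,0,0,-0.145,-0.128,0,0,0,0,0,-0.105,-0.163,0,0,0,0,0,-0.056,-0.185,0,0,0,0]}}

```text
time: 18.02
tcp_pos: [445.5, 29.3, 40.1]
orientation: [[0.001, 1.0, 0.005], [1.0, -0.001, 0.001], [0.001, 0.005, -1.0]]
force: [19.9, 0.2, -16.4]
grip_width: 13.6
grasp_force: 30.0
```

Request:
{"name": "step_arm", "arguments": {"motion": [0,-0.004,-0.1,0,0,0,0,0,0,-0.09,0,0,0,0,0,0,0,0,0,0,0,0,0,0,0,0,0,0]}}

```text
time: 18.52
tcp_pos: [445.7, 0.4, 40.2]
orientation: [[0.003, 1.0, 0.004], [1.0, -0.003, -0.0], [-0.0, 0.004, -1.0]]
force: [5.2, 0.6, 3.6]
grip_width: 13.2
grasp_force: 30.0
```

Run:
```python
from h import *
s=manip.state();print(s['time'],s['tcp_pos'],s['grip_width'],s['force'])
c=cap('wrist');s=cap('scene');
i=s['img'][170:290,160:330]
cv2.imwrite('pics/j2.png',cv2.cvtColor(np.vstack([c['img'][0:260],cv2.resize(i,(512,340),interpolation=cv2.INTER_CUBIC)]),cv2.COLOR_RGB2BGR))
```

```text
18.525 [4.45716325e+02 4.19332103e-01 4.01647841e+01] 13.174770558186232 [5.18346436 0.59135799 3.59095895]
```

View pics/j2.png

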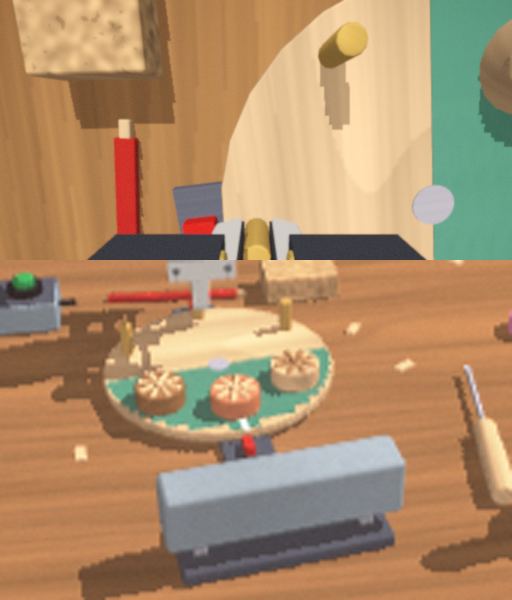

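Run:
```python
from h import *
c=cap('wrist');hsv=cv2.cvtColor(c['img'],cv2.COLOR_RGB2HSV)
m=cv2.inRange(hsv,(70,80,40),(95,255,220))
P=[]
for v in list(range(5,175,5)):
    w=np.where(m[v,380:]>0)[0]
    if len(w): P.append(onz(c,380+w[0]-.5,v,22)[:2])
P=np.array(P);vx,vy,x,y=cv2.fitLine(P.astype(np.float32),cv2.DIST_HUBER,0,.01,.01).ravel();print('normal',np.arctan2(-vx,vy),np.arctan2(vx,-vy), 'pt',x,y, len(P))
s=cap('scene');h=cv2.cvtColor(s['img'],cv2.COLOR_RGB2HSV)
r=cv2.inRange(h,(0,170,100),(6,255,255))|cv2.inRange(h,(174,170,100),(180,255,255))
n,l,st,ce=cv2.connectedComponentsWithStats(r)
for i in range(1,n):
  if st[i,4]>5: print(st[i],ce[i],onz(s,*ce[i],15).round(1))
w=cv2.inRange(h,(0,0,170),(180,60,255));w[:220]=0;w[260:]=0;w[:,:215]=0;w[:,260:]=0
n,l,st,ce=cv2.connectedComponentsWithStats(w)
for i in range(1,n): print('w',st[i],ce[i],onz(s,*ce[i],22).round(1))
print(onz(c,433,204,24))
```

```text
normal -3.0041072 0.13748547 pt 540.68427 80.856804 34
[434 151   6  27  36] [436.72222222 163.94444444] [370.3 847.4  15. ]
[444 150  14  31  45] [450.48888889 165.06666667] [387.3 895.7  15. ]
[448 158  11  23  41] [453.17073171 169.19512195] [419.6 885.7  15. ]
[196 181  28   5  80] [209.4375 182.475 ] [375.  -56.2  15. ]
[230 180   8   4  21] [233.95238095 181.19047619] [379.6  33.9  15. ]
[241 232   4   7  20] [242.25 235.05] [689.6  29.5  15. ]
w [247 225   2   1   2] [247.5 225. ] [653.5  49.8  22. ]
w [252 224   2   1   2] [252.5 224. ] [650.9  65.6  22. ]
w [215 227   4   2   5] [216.2 227.8] [652.7 -45.   22. ]
w [221 227   2   3   3] [221.66666667 228.        ] [656.2 -28.8  22. ]
w [239 226   4   5  12] [240.66666667 227.75      ] [663.5  27.8  22. ]
w [225 229   2   1   2] [225.5 229. ] [662.6 -17.8  22. ]
w [230 228   3   1   3] [231. 228.] [660.4  -1.   22. ]
w [236 229   1   1   1] [236. 229.] [667.3  13.4  22. ]
w [245 228   2   1   2] [245.5 228. ] [666.9  42.1  22. ]
w [215 237  45  20 537] [236.87709497 246.4264432 ] [744.6   8.2  22. ]
[549.11640225  12.00928679  24.        ]
```

The wrist view shows the green edge at column 431–435 and the hub at (433,204). The scene view shows all three rosettes on the green half and the line at the lamp index. The error is about 0.014 rad, so I'll nudge 1.5 mm, release and go to the white key.

Request:
{"name": "step_arm", "arguments": {"motion": [0,0,0.01,0,0,0,0,0,0,0,0,0,0,0,0.4,0,0,0,0,0,0,0.4,0,0,0,0,0,0,0.4,0,0,0,0,0,0]}}

```text
time: 19.35
tcp_pos: [442.7, 2.4, 38.0]
orientation: [[0.002, 1.0, -0.002], [1.0, -0.002, 0.0], [0.0, -0.002, -1.0]]
force: [0.3, 0.5, 0.2]
grip_width: 36.2
grasp_force: 0.0
```

Request:
{"name": "step_arm", "arguments": {"motion": [0.4,0,0,0.25,0,0,0,0.4,0,0,0.27,0,0,0,0,-0.073,-0.35,0,0,0,0,0,-0.073,-0.35,0,0,0,0,0,-0.073,-0.35,0,0,0,0]}}

```text
time: 19.98
tcp_pos: [410.0, -156.4, 116.6]
orientation: [[0.001, 1.0, -0.0], [1.0, -0.001, 0.0], [0.0, -0.0, -1.0]]
force: [1.0, 0.6, -0.6]
grip_width: 11.7
grasp_force: 0.0
```

Request:
{"name": "step_arm", "arguments": {"motion": [0,-0.073,-0.35,0,0,0,0,0,-0.073,-0.35,0,0,0,0,0,-0.073,-0.25,0,0,0,0,0,0,0,0,0,0,0,0,0,0,0,0,0,0]}}

```text
time: 20.6
tcp_pos: [377.6, -297.0, 116.1]
orientation: [[0.003, 1.0, -0.001], [1.0, -0.003, 0.001], [0.001, -0.001, -1.0]]
force: [0.1, 0.7, 0.7]
grip_width: 0.3
grasp_force: 0.0
```

Run:
```python
from h import *
s=manip.state();print(s['time'],s['tcp_pos'],s['grip_width'],s['force'])
c=cap('wrist','w6.png');t=cap('top')
for p in((381,-315,62),(379,-257,62),(381,-200,62)):print(proj(c,p))
for lo,hi in(((50,100,60),(80,255,255)),((8,180,150),(20,255,255))):
  for k,y0 in((c,0),(t,225)):
    m=cv2.inRange(cv2.cvtColor(k['img'],cv2.COLOR_RGB2HSV),lo,hi); m[:y0]=0
    if k is t: m[:,:360]=0;m[:,445:]=0;m[265:]=0
    n,l,st,ce=cv2.connectedComponentsWithStats(m);i=1+st[1:,4].argmax();print(st[i],onz(k,*ce[i],62).round(1))
```

```text
20.6 [ 377.57221748 -296.95366575  116.12223964] 0.31186491802008687 [0.08508392 0.66389709 0.71575459]
(np.float64(261.4031555898049), np.float64(228.90746747510636))
(np.float64(258.55325379478336), np.float64(148.20198693952486))
(np.float64(261.6230199779778), np.float64(58.35782628020132))
[ 246   43   40   44 1379] [ 383.2 -203.5   62. ]
[374 242  12  11 109] [ 380.9 -198.5   62. ]
[ 247  135   37   38 1114] [ 383.2 -260.6   62. ]
[398 242  12  10  96] [ 380.9 -256.2   62. ]
```

Request:
{"name": "step_arm", "arguments": {"motion": [0,0.033,-0.13,-0.2,0,0,0,0,0,0,-0.05,0,0,0,0,0,0,-0.1,0,0,0,0,0,0,-0.053,0,0,0,0,0,0,0,0,0,0]}}

```text
time: 21.32
tcp_pos: [383.0, -316.5, 56.6]
orientation: [[0.002, 1.0, 0.0], [1.0, -0.002, 0.001], [0.001, 0.0, -1.0]]
force: [-0.7, 4.2, 4.2]
grip_width: 0.3
grasp_force: 2.3
```

Request:
{"name": "step_arm", "arguments": {"motion": [0,0,0,0,0,0,0]}}

```text
time: 21.45
tcp_pos: [383.0, -316.5, 56.6]
orientation: [[0.002, 1.0, 0.0], [1.0, -0.002, 0.001], [0.001, 0.0, -1.0]]
force: [-0.5, 4.3, 4.5]
grip_width: 0.6
grasp_force: 2.3
```

Request:
{"name": "step_arm", "arguments": {"motion": [0,0,0,-0.006,0,0,0,0,0,0,0,0,0,0,0,0,0,0.2,0,0,0,0,0,0.386,0,0,0,0,0,0,0,0,0,0,0]}}

```text
time: 22.08
tcp_pos: [382.4, -256.7, 84.8]
orientation: [[-0.0, 1.0, -0.0], [1.0, 0.0, 0.001], [0.001, -0.0, -1.0]]
force: [-0.5, -0.8, 0.3]
grip_width: 0.4
grasp_force: 0.0
```

Request:
{"name": "step_arm", "arguments": {"motion": [0,0,0,-0.1,0,0,0,0,0,0,-0.06,0,0,0,0,0,0,-0.04,0,0,0,0,0,0,0,0,0,0,0,0,0,0,0,0,0]}}

```text
time: 22.7
tcp_pos: [382.6, -259.8, 56.1]
orientation: [[0.003, 1.0, -0.001], [1.0, -0.003, 0.001], [0.001, -0.001, -1.0]]
force: [-6.0, 5.5, 17.6]
grip_width: 0.7
grasp_force: 8.2
```

Request:
{"name": "step_arm", "arguments": {"motion": [0,0,0,0.2,0,0,0,0,0,0.38,0,0,0,0,0,0,0,0,0,0,0,0,0,0,-0.1,0,0,0,0,0,0,-0.06,0,0,0]}}

```text
time: 23.32
tcp_pos: [382.2, -202.8, 59.6]
orientation: [[0.003, 1.0, -0.001], [1.0, -0.003, 0.001], [0.001, -0.001, -1.0]]
force: [0.1, 0.9, 2.9]
grip_width: 0.3
grasp_force: 1.5
```

Request:
{"name": "step_arm", "arguments": {"motion": [0,0,0,-0.04,0,0,0,0,0,0,0,0,0,0,0,0,0,0,0,0,0]}}

```text
time: 23.7
tcp_pos: [382.3, -202.9, 56.0]
orientation: [[0.003, 1.0, -0.002], [1.0, -0.003, 0.0], [0.0, -0.002, -1.0]]
force: [-7.1, 4.0, 17.2]
grip_width: 0.3
grasp_force: 8.9
```

All three keys are pressed. Returning to the peg.

Request:
{"name": "step_arm", "arguments": {"motion": [0,0,0,0.2,0,0,0,0,0,0,0.233,0,0,0,0.5,0.105,0.342,0,0,0,0,0.5,0.105,0.342,0,0,0,0,0.5,0.105,0.342,0,0,0,0]}}

```text
time: 24.32
tcp_pos: [430.3, -47.6, 119.8]
orientation: [[0.004, 1.0, -0.0], [1.0, -0.004, -0.0], [-0.0, -0.0, -1.0]]
force: [1.6, -0.7, -0.3]
grip_width: 26.1
grasp_force: 0.0
```

Request:
{"name": "step_arm", "arguments": {"motion": [0.5,0.105,0.342,0,0,0,0,0.5,0,0,0,0,0,0,0.5,0,0,0,0,0,0]}}

```text
time: 24.7
tcp_pos: [445.4, 2.4, 119.5]
orientation: [[0.002, 1.0, -0.001], [1.0, -0.002, -0.0], [-0.0, -0.001, -1.0]]
force: [-0.2, -0.8, -0.8]
grip_width: 46.6
grasp_force: 0.0
```

Run:
```python
from h import *
s=manip.state();print(s['time'],s['tcp_pos'],s['grip_width'],s['force'])
c=cap('wrist','w7.png');print(proj(c,(445,2,62)))
m=cv2.inRange(cv2.cvtColor(c['img'],cv2.COLOR_RGB2HSV),(18,140,120),(28,255,255));m[255:]=0
n,l,st,ce=cv2.connectedComponentsWithStats(m)
for i in range(1,n):
  if st[i,4]>60: print(st[i],ce[i])
A=np.array([549,12]);R=105
pts=[A+R*np.array([np.cos(a),np.sin(a)]) for a in np.linspace(np.pi+.123,.123,13)]
print((np.diff(pts,axis=0)/150).round(3).tolist(),pts[0],pts[-1])
```

```text
24.7 [445.44113698   2.37631923 119.53166709] 46.59430740135029 [-0.24418739 -0.80915019 -0.75104272]
(np.float64(256.0156618263103), np.float64(203.85851033935123))
[303  57  26  25 452] [315.72123894  68.73893805]
[249 189  17  28 401] [256.74064838 202.8478803 ]
[[0.001, 0.183], [0.049, 0.176], [0.093, 0.158], [0.13, 0.128], [0.159, 0.09], [0.177, 0.046], [0.183, -0.001], [0.176, -0.049], [0.158, -0.093], [0.128, -0.13], [0.09, -0.159], [0.046, -0.177]] [444.79327163  -0.88245945] [653.20672837  24.88245945]
```

Request:
{"name": "step_arm", "arguments": {"motion": [0.5,0,0,-0.2,0,0,0,0.5,0,0,-0.343,0,0,0,0.3,0,0,0,0,0,0,0,0,0,0,0,0,0,0,0,0,0,0,0,0]}}

```text
time: 25.38
tcp_pos: [447.7, 2.2, 41.1]
orientation: [[0.003, 1.0, 0.004], [1.0, -0.003, -0.0], [-0.0, 0.004, -1.0]]
force: [0.4, 0.5, 0.6]
grip_width: 21.4
grasp_force: 0.0
```

Request:
{"name": "step_arm", "arguments": {"motion": [0,0,0,0,0,0,0,0,0,0,0,0,0,0,0,0,0,0,0,0,0,0,0,0.09,0,0,0,0,0,0.001,0.093,0,0,0,0]}}

```text
time: 26.0
tcp_pos: [445.6, 30.1, 40.3]
orientation: [[0.003, 1.0, -0.001], [1.0, -0.003, -0.001], [-0.001, -0.001, -1.0]]
force: [-4.5, -2.7, 5.7]
grip_width: 13.0
grasp_force: 30.0
```

Request:
{"name": "step_arm", "arguments": {"motion": [0,0.049,0.176,0,0,0,0,0,0.093,0.158,0,0,0,0,0,0.13,0.128,0,0,0,0,0,0.159,0.09,0,0,0,0,0,0.177,0.046,0,0,0,0]}}

```text
time: 26.62
tcp_pos: [535.8, 128.3, 40.1]
orientation: [[0.001, 1.0, -0.003], [1.0, -0.001, 0.012], [0.012, -0.003, -1.0]]
force: [-6.6, 31.6, 5.1]
grip_width: 6.6
grasp_force: 33.0
```

Request:
{"name": "step_arm", "arguments": {"motion": [0,0.183,-0.001,0,0,0,0,0,0.176,-0.049,0,0,0,0,0,0.158,-0.093,0,0,0,0,0,0.128,-0.13,0,0,0,0,0,0.09,-0.159,0,0,0,0]}}

```text
time: 27.25
tcp_pos: [650.4, 56.3, 41.2]
orientation: [[0.0, 1.0, 0.005], [1.0, -0.0, 0.001], [0.001, 0.005, -1.0]]
force: [-0.8, 1.7, 1.2]
grip_width: 0.5
grasp_force: 0.4
```

Request:
{"name": "step_arm", "arguments": {"motion": [0,0.03,-0.1,0,0,0,0,0,0.016,-0.09,0,0,0,0,0,0,0,0,0,0,0,0,0,0,0,0,0,0]}}

```text
time: 27.75
tcp_pos: [653.7, 27.1, 38.6]
orientation: [[0.002, 1.0, -0.001], [1.0, -0.002, 0.0], [0.0, -0.001, -1.0]]
force: [0.2, 0.7, 0.3]
grip_width: 0.3
grasp_force: 0.0
```

Run:
```python
from h import *
s=manip.state();print(s['time'],s['tcp_pos'],s['grip_width'],s['force'])
c=cap('wrist');s=cap('scene')
i=s['img'][170:290,160:330]
cv2.imwrite('pics/j3.png',cv2.cvtColor(np.vstack([c['img'][0:260],cv2.resize(i,(512,340),interpolation=cv2.INTER_CUBIC)]),cv2.COLOR_RGB2BGR))
m=cv2.inRange(cv2.cvtColor(c['img'],cv2.COLOR_RGB2HSV),(70,80,40),(95,255,220))
P=[]
for v in range(5,215,5):
    w=np.where(m[v,:300]>0)[0]
    if len(w): P.append(onz(c,w[-1]+.5,v,22)[:2])
P=np.array(P);vx,vy,x,y=cv2.fitLine(P.astype(np.float32),cv2.DIST_HUBER,0,.01,.01).ravel();print(np.arctan2(-vx,vy),np.arctan2(vx,-vy),x,y,len(P))
```

```text
27.75 [653.70416361  27.05311782  38.62020746] 0.25223804607583816 [0.22674192 0.71684214 0.27830113]
-0.06346448 3.0781283 553.5359 89.25002 37
```

View pics/j3.png

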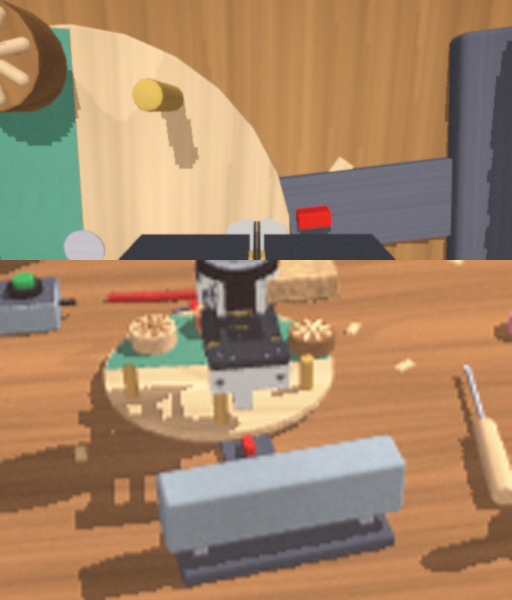

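The wrist view shows the green edge near column 75 and the lamp index at (313,217). The peg slipped out mid-arc and the plate overshot by 0.187 rad. The rosettes are still flat on the green, so I'll regrip the peg at about (654,5) and move it back +19.6 mm in y.

Request:
{"name": "step_arm", "arguments": {"motion": [0,0,0,0.3,0,0,0,0.5,0,0,0.23,0,0,0,0.5,0,-0.145,0,0,0,0,0.5,0,0,0,0,0,0,0.5,0,0,0,0,0,0]}}

```text
time: 28.48
tcp_pos: [653.0, 5.1, 116.3]
orientation: [[0.003, 1.0, -0.003], [1.0, -0.003, 0.0], [0.0, -0.003, -1.0]]
force: [0.4, 0.0, 0.6]
grip_width: 35.8
grasp_force: 0.0
```

Request:
{"name": "step_arm", "arguments": {"motion": [0.5,0,0,0,0,0,0,0.5,0,0,0,0,0,0,0.5,0,0,-0.25,0,0,0,0.5,0,0,-0.28,0,0,0,0.3,0,0,0,0,0,0]}}

```text
time: 29.1
tcp_pos: [650.4, 5.5, 34.2]
orientation: [[0.002, 1.0, -0.009], [1.0, -0.002, 0.001], [0.001, -0.009, -1.0]]
force: [-0.3, 0.4, -0.0]
grip_width: 40.6
grasp_force: 0.0
```

Request:
{"name": "step_arm", "arguments": {"motion": [0,0,0,0,0,0,0,0,0,0,0,0,0,0,0,0,0,0,0,0,0,0,0,0,0,0,0,0,0,0,0,0,0,0,0]}}

```text
time: 29.72
tcp_pos: [654.5, 5.0, 41.0]
orientation: [[0.002, 1.0, 0.001], [1.0, -0.002, -0.0], [-0.0, 0.001, -1.0]]
force: [-6.6, -0.3, 7.8]
grip_width: 12.7
grasp_force: 30.0
```

Request:
{"name": "step_arm", "arguments": {"motion": [0,0,0.065,0,0,0,0,0,0,0.066,0,0,0,0,0,0,0,0,0,0,0,0,0,0,0,0,0,0]}}

```text
time: 30.22
tcp_pos: [653.9, 24.2, 41.0]
orientation: [[0.002, 1.0, -0.001], [1.0, -0.002, -0.001], [-0.001, -0.001, -1.0]]
force: [-10.7, -1.7, 11.0]
grip_width: 13.7
grasp_force: 30.0
```

```bash
cat >> h.py <<'E'
def edge(c,lo=5,hi=215):
    m=cv2.inRange(cv2.cvtColor(c['img'],cv2.COLOR_RGB2HSV),(70,80,40),(95,255,220));P=[]
    for v in range(lo,hi,5):
        w=np.where(m[v,:300]>0)[0]
        if len(w): P.append(onz(c,w[-1]+.5,v,22)[:2])
    vx,vy,x,y=cv2.fitLine(np.float32(P),cv2.DIST_HUBER,0,.01,.01).ravel()
    return np.arctan2(vx,-vy)%np.pi+np.pi*0,np.arctan2(-vx,vy)
E
python3 - <<'E'
from h import *
s=manip.state();print(s['time'],s['tcp_pos'],s['grip_width'],s['force']);c=cap('wrist');print(edge(c))
E
```

```text
30.225 [653.9163221   24.2272935   40.99733952] 13.654927385897313 [-10.749954    -1.73171352  10.97817612]
(np.float32(0.12516339), np.float32(-3.0164294))
```

The line now meets the near index: 3.267 against a target of 3.265. Releasing and viewing the rosettes.

Request:
{"name": "step_arm", "arguments": {"motion": [0.4,0,0,0,0,0,0,0.4,0,0,0,0,0,0,0.4,0,0,0,0,0,0,0.4,0,0,0.25,0,0,0,0.4,0,0,0.3,0,0,0]}}

```text
time: 30.9
tcp_pos: [653.2, 24.7, 120.7]
orientation: [[0.002, 1.0, -0.003], [1.0, -0.002, 0.0], [0.0, -0.003, -1.0]]
force: [1.9, 0.4, 0.3]
grip_width: 37.0
grasp_force: 0.0
```

Request:
{"name": "step_arm", "arguments": {"motion": [1,-0.33,-0.24,0.1,0,0,0,1,-0.33,-0.24,0.1,0,0,0,1,-0.33,-0.28,0,0,0,0,1,0,0,0,0,0,0,1,0,0,0,0,0,0]}}

```text
time: 31.52
tcp_pos: [509.1, -87.3, 151.6]
orientation: [[0.003, 1.0, 0.002], [1.0, -0.003, 0.0], [0.0, 0.002, -1.0]]
force: [-0.6, 0.0, -0.3]
grip_width: 82.5
grasp_force: 0.0
```

Run:
```python
from h import *
s=manip.state();print(s['time'],s['tcp_pos'],s['grip_width'])
c=cap('wrist','w8.png')
for p in((508,-66,46),(470,2,46),(490,77,46)):print(proj(c,p))
```

```text
31.525 [509.05261971 -87.25802381 151.60604439] 82.51030050837669
(np.float64(255.02990851010378), np.float64(163.19033621606))
(np.float64(206.840535437638), np.float64(78.52362076393005))
(np.float64(229.93284617684498), np.float64(-28.40142682912682))
```

View pics/w8.png

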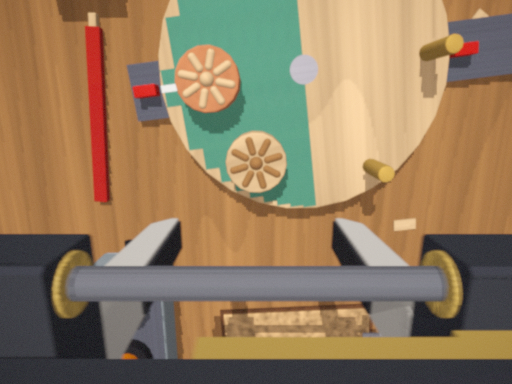

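Rosettes a at (256,162) and d at (206,78) lie where predicted, and the white line at (168,88) points at the near index. Picking a.

Request:
{"name": "step_arm", "arguments": {"motion": [1,0,0.143,-0.1,0,0,0,0.9,0,0,-0.35,0,0,0,0.8,0,0,-0.38,0,0,0,0.7,0,0,0,0,0,0,0,0,0,0,0,0,0]}}

```text
time: 32.2
tcp_pos: [509.2, -64.8, 26.3]
orientation: [[0.001, 1.0, -0.001], [1.0, -0.001, 0.0], [0.0, -0.001, -1.0]]
force: [0.6, 0.4, -0.5]
grip_width: 59.5
grasp_force: 0.1
```

Request:
{"name": "step_arm", "arguments": {"motion": [0,0,0,0,0,0,0,0,0,0,0,0,0,0,0,0,0,0,0,0,0,0,0,0,0,0,0,0]}}

```text
time: 32.7
tcp_pos: [508.5, -65.8, 26.7]
orientation: [[0.002, 1.0, 0.0], [1.0, -0.002, -0.0], [-0.0, 0.0, -1.0]]
force: [-0.0, 0.0, -0.1]
grip_width: 51.3
grasp_force: 30.0
```

Request:
{"name": "step_arm", "arguments": {"motion": [0,0,0,0.25,0,0,0,0,0,0,0.25,0,0,0,0,0.111,-0.329,0,0,0,0,0,0.111,-0.329,0,0,0,0,0,0.111,-0.329,0,0,0,0]}}

```text
time: 33.33
tcp_pos: [558.9, -215.3, 101.9]
orientation: [[0.002, 1.0, 0.001], [1.0, -0.002, -0.0], [-0.0, 0.001, -1.0]]
force: [0.2, 0.3, -0.8]
grip_width: 51.6
grasp_force: 30.0
```

Request:
{"name": "step_arm", "arguments": {"motion": [0,0.111,-0.329,0,0,0,0,0,0.111,-0.331,0,0,0,0,0,0,0,-0.2,0,0,0,0,0,0,-0.2,0,0,0,0,0,0,0,0,0,0]}}

```text
time: 33.95
tcp_pos: [589.1, -311.5, 37.9]
orientation: [[0.003, 1.0, -0.006], [1.0, -0.003, 0.004], [0.004, -0.006, -1.0]]
force: [-0.4, -0.3, -0.6]
grip_width: 51.3
grasp_force: 30.0
```

Run:
```python
from h import *
s=manip.state();print(s['time'],s['tcp_pos'],s['grip_width'])
c=cap('wrist','w9.png')
for p in((631,-228,5),(636,-394,5),(466,-234,5)):print(proj(c,p))
```

```text
33.95 [ 589.10466019 -311.49882337   37.90716294] 51.30015869609419
(np.float64(328.56075082420415), np.float64(77.44564438291108))
(np.float64(323.84928729721855), np.float64(326.371699286168))
(np.float64(47.594310931653155), np.float64(88.99124422860463))
```

View pics/w9.png

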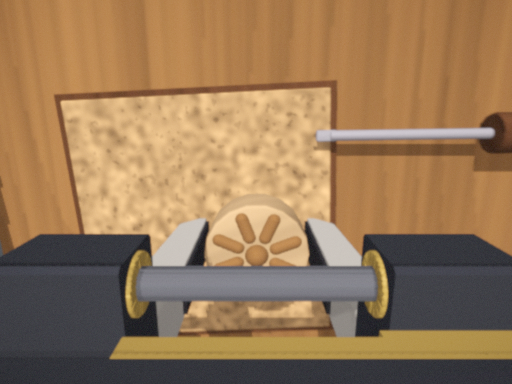

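The cork corners are at (335,83) and (58,97), so the board centre is about (557,-315). The gouge tip at (320,136) is clear. Lowering and releasing a.

Request:
{"name": "step_arm", "arguments": {"motion": [0,0,0,-0.15,0,0,0,0,0,0,-0.06,0,0,0,0,0,0,0,0,0,0,0.7,0,0,0,0,0,0,0.7,0,0,0,0,0,0]}}

```text
time: 34.62
tcp_pos: [592.0, -313.0, 10.6]
orientation: [[0.002, 1.0, 0.001], [1.0, -0.002, -0.0], [-0.0, 0.001, -1.0]]
force: [-0.4, -0.1, -0.7]
grip_width: 64.1
grasp_force: 0.0
```

Request:
{"name": "step_arm", "arguments": {"motion": [0.7,0,0,0,0,0,0,0.7,0,0,0.3,0,0,0,0.8,0,0,0.35,0,0,0,1,-0.2,0.35,0.1,0,0,0,1,-0.2,0.38,0,0,0,0]}}

```text
time: 35.25
tcp_pos: [533.5, -205.1, 125.3]
orientation: [[0.004, 1.0, 0.005], [1.0, -0.004, -0.002], [-0.002, 0.005, -1.0]]
force: [-0.0, 1.0, -0.1]
grip_width: 89.7
grasp_force: 0.0
```

Request:
{"name": "step_arm", "arguments": {"motion": [1,-0.2,0.38,0,0,0,0,1,-0.12,0.38,0,0,0,0,1,-0.09,0.38,0,0,0,0,1,0,0,0,0,0,0,1,0,0,0,0,0,0]}}

```text
time: 35.88
tcp_pos: [472.4, -35.8, 123.0]
orientation: [[0.001, 1.0, 0.001], [1.0, -0.001, -0.001], [-0.001, 0.001, -1.0]]
force: [0.9, -0.2, -1.0]
grip_width: 93.0
grasp_force: 0.0
```

Run:
```python
from h import *
s=manip.state();print(s['time'],s['tcp_pos'],s['grip_width'])
c=cap('wrist','w10.png')
for p in((470,2,46),(490,77,46)):print(proj(c,p))
hsv=cv2.cvtColor(c['img'],cv2.COLOR_RGB2HSV)
u,v=map(int,proj(c,(470,2,46)));print(hsv[v-20:v+21:10,u-20:u+21:10].tolist())
```

```text
35.875 [472.36510532 -35.84530487 123.02765846] 92.98235618220161
(np.float64(253.19726196271537), np.float64(147.31306970026642))
(np.float64(281.7861833743474), np.float64(38.59818359768923))
[[[71, 66, 159], [12, 142, 225], [13, 130, 222], [12, 143, 220], [19, 80, 160]], [[13, 126, 217], [16, 94, 230], [17, 96, 223], [12, 138, 225], [16, 95, 236]], [[12, 139, 225], [16, 95, 212], [13, 132, 208], [18, 86, 244], [13, 122, 197]], [[16, 101, 197], [16, 98, 202], [17, 86, 242], [13, 117, 220], [17, 83, 251]], [[13, 123, 222], [17, 90, 227], [17, 85, 248], [17, 86, 245], [12, 139, 220]]]
```

View pics/w10.png

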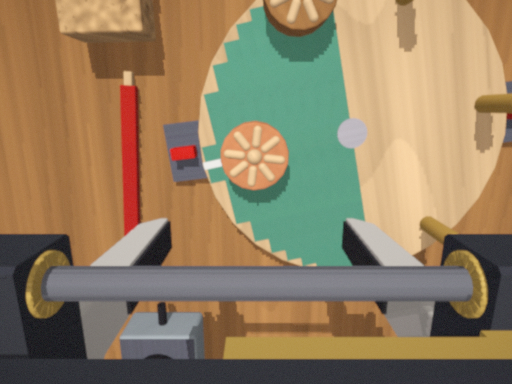

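Rosette d is at (254,156), about 6 mm off, and the line at (212,164) shows the plate turned slightly when a was gripped. I'll measure that and pick d; the line gets realigned at the end.

Run:
```python
from h import *
s=manip.state();print(s['tcp_pos']);c=cap('wrist')
print(onz(c,254,156,46),onz(c,352,132,24),onz(c,212,164,22),onz(c,184,153,20),onz(c,300,-2,46))
m=cv2.inRange(cv2.cvtColor(c['img'],cv2.COLOR_RGB2HSV),(70,80,40),(95,255,220));P=[]
for v in range(40,215,5):
    w=np.where(m[v,:400]>0)[0]
    if len(w): P.append(onz(c,w[-1]+.5,v,22)[:2])
vx,vy,x,y=cv2.fitLine(np.float32(P),cv2.DIST_HUBER,0,.01,.01).ravel();print(np.arctan2(vx,-vy),x,y)
```

```text
[472.43221689 -36.43179936 122.91765665]
[470.67642487  -5.06985936  46.        ] [549.47899785  11.05478933  24.        ] [435.6279819  -15.05697298  22.        ] [412.45635528  -6.11829779  20.        ] [502.01698552 101.59893818  46.        ]
0.21693167 547.37946 15.82831
```

Request:
{"name": "step_arm", "arguments": {"motion": [1,-0.01,0.208,-0.05,0,0,0,0.9,0,0,-0.3,0,0,0,0.8,0,0,-0.29,0,0,0,0.7,0,0,0,0,0,0,0,0,0,0,0,0,0]}}

```text
time: 36.6
tcp_pos: [470.5, -5.6, 26.4]
orientation: [[0.004, 1.0, -0.001], [1.0, -0.004, -0.0], [-0.0, -0.001, -1.0]]
force: [0.8, 0.2, 0.1]
grip_width: 59.6
grasp_force: 0.0
```

Request:
{"name": "step_arm", "arguments": {"motion": [0,0,0,0,0,0,0,0,0,0,0,0,0,0,0,0,0,0,0,0,0,0,0,0,0.3,0,0,0,0,0,0,0.25,0,0,0]}}

```text
time: 37.22
tcp_pos: [470.2, -4.4, 110.1]
orientation: [[0.002, 1.0, -0.0], [1.0, -0.002, 0.0], [0.0, -0.0, -1.0]]
force: [1.7, -0.5, -0.6]
grip_width: 51.5
grasp_force: 30.0
```

Request:
{"name": "step_arm", "arguments": {"motion": [0,0.061,-0.36,0,0,0,0,0,0.061,-0.36,0,0,0,0,0,0.061,-0.36,0,0,0,0,0,0.061,-0.36,0,0,0,0,0,0.061,-0.36,0,0,0,0]}}

```text
time: 37.85
tcp_pos: [516.4, -276.2, 109.2]
orientation: [[0.002, 1.0, 0.0], [1.0, -0.002, -0.0], [-0.0, 0.0, -1.0]]
force: [1.7, 1.0, -0.4]
grip_width: 51.5
grasp_force: 30.0
```

Request:
{"name": "step_arm", "arguments": {"motion": [0,0,0,0,0,0,0,0,0,0,0,0,0,0]}}

```text
time: 38.1
tcp_pos: [515.9, -274.1, 108.6]
orientation: [[0.003, 1.0, -0.001], [1.0, -0.003, 0.001], [0.001, -0.001, -1.0]]
force: [-0.1, 0.4, -1.3]
grip_width: 51.5
grasp_force: 30.0
```

Request:
{"name": "step_arm", "arguments": {"motion": [0,0,0,-0.3,0,0,0,0,0,0,-0.25,0,0,0,0,0,0,-0.103,0,0,0,0,0,0,0,0,0,0,0.7,0,0,0,0,0,0]}}

```text
time: 38.72
tcp_pos: [517.2, -274.4, 12.4]
orientation: [[0.001, 1.0, 0.002], [1.0, -0.001, -0.001], [-0.001, 0.002, -1.0]]
force: [0.3, -0.1, 1.3]
grip_width: 57.1
grasp_force: 0.0
```

Request:
{"name": "step_arm", "arguments": {"motion": [0.7,0,0,0,0,0,0,0.7,0,0,0,0,0,0,0.7,0,0,0.3,0,0,0,0.8,0,0,0.35,0,0,0,1,-0.06,0.38,0.1,0,0,0]}}

```text
time: 39.35
tcp_pos: [510.0, -220.9, 129.0]
orientation: [[0.006, 1.0, 0.008], [1.0, -0.006, -0.005], [-0.005, 0.008, -1.0]]
force: [1.4, 0.8, 0.1]
grip_width: 80.0
grasp_force: 0.0
```

Request:
{"name": "step_arm", "arguments": {"motion": [1,-0.06,0.38,0,0,0,0,1,-0.06,0.38,0,0,0,0,1,-0.03,0.38,0,0,0,0,1,0,0.4,0,0,0,0,1,0,0.2,0,0,0,0]}}

```text
time: 39.98
tcp_pos: [484.5, 46.2, 124.1]
orientation: [[0.0, 1.0, 0.001], [1.0, -0.0, 0.001], [0.001, 0.001, -1.0]]
force: [0.4, 0.1, 0.6]
grip_width: 92.9
grasp_force: 0.0
```

Request:
{"name": "step_arm", "arguments": {"motion": [1,0,0,0,0,0,0,1,0,0,0,0,0,0]}}

```text
time: 40.22
tcp_pos: [484.8, 42.9, 123.8]
orientation: [[0.002, 1.0, 0.0], [1.0, -0.002, -0.001], [-0.0, 0.0, -1.0]]
force: [-0.5, -0.2, -0.1]
grip_width: 92.9
grasp_force: 0.0
```

Run:
```python
from h import *
s=manip.state();print(s['time'],s['tcp_pos'],s['grip_width'])
c=cap('wrist','w11.png');print(proj(c,(485,72,46)),proj(c,(502,100,46)))
g=cv2.medianBlur(cv2.cvtColor(c['img'],cv2.COLOR_RGB2GRAY),3)
h=cv2.HoughCircles(g,cv2.HOUGH_GRADIENT,1,20,param1=120,param2=22,minRadius=27,maxRadius=42)
print(h)
for a,b,r in (h[0] if h is not None else []): print(onz(c,a,b,46).round(1), cv2.cvtColor(c['img'],cv2.COLOR_RGB2HSV)[int(b)-15:int(b)+16:10,int(a)-15:int(a)+16:10].reshape(-1,3).mean(0))
m=cv2.inRange(cv2.cvtColor(c['img'],cv2.COLOR_RGB2HSV),(70,80,40),(95,255,220))
n,l,st,ce=cv2.connectedComponentsWithStats(m);i=1+st[1:,4].argmax();print(st[i],ce[i])
x,y,w,hh=st[i,:4]
# coarse ascii of green mask & dark-brown
hsv=cv2.cvtColor(c['img'],cv2.COLOR_RGB2HSV)
for v in range(0,232,8): print(''.join('G' if m[v,u] else ('#' if hsv[v,u,2]<110 else ('o' if hsv[v,u,1]>150 else '.')) for u in range(150,400,5)))
```

```text
40.225 [484.84294809  42.89104778 123.75764934] 92.88101182111812
(np.float64(256.62880730326566), np.float64(158.79090423590588)) (np.float64(279.71417156507835), np.float64(120.89155720286679))
[[[277.5 107.5  36.9]]]
[500.2 109.5  46. ] [ 16.3125 111.     203.6875]
[  193   117   144   149 15027] [263.98928595 202.5368337 ]
o.........................................o....o..
o...o.........o.....o....o............o.........o.
..oo...........................................ooo
.oo....o......................................oo..
.oo...............................o.......o....o.o
...................o..........o.o..............ooo
.......o..........................................
...............................................o.o
..o....o................o......o..................
...o........................................o.....
..................................................
..................................................
o..o.............................................o
............................................oooo.o
.............................................ooooo
..................GG..............................
o.................GG............#.................
o..............GGGGGGG.........GG.................
o..............GGGGGGGGG#...GGGGGG................
.............GGGGGGGGGGGGGGGGGGGGG................
.............GGGGGGGGGGGGGGGGGGGGG................
....o......GGGGGGGGGGGGGGGGGGGGGGG................
...........GGGGGGGGGGGGGGGGGGGGGGGG...............
....o.......GGGGGGGGGGGGGGGGGGGGGGG...............
.......o.GGGGGGGGGGGGGGGGGGGGGGGGGG...............
o.........GGGGGGGGGGGGGGGGGGGGGGGGGG..............
.......#..GGGGGGGGGGGGGGGGGGGGGGGGGG..............
...........GGGGGGGGGGGGGGGGGGGGGGG................
...##......GGGGGGGGGGGGGGGGGGGGGGG.....#..........
```

Rosette b was knocked to about (500,107). It is still on the plate, and the peg at (581,112) leaves room for an 0.8 opening. Picking it.

Request:
{"name": "step_arm", "arguments": {"motion": [0.8,0.052,0.22,0,0,0,0,0.8,0.052,0.21,0,0,0,0,0.8,0,0,-0.25,0,0,0,0.8,0,0,-0.1,0,0,0,0.8,0,0,0,0,0,0]}}

```text
time: 40.9
tcp_pos: [499.1, 106.8, 69.7]
orientation: [[0.004, 1.0, -0.003], [1.0, -0.004, -0.001], [-0.001, -0.003, -1.0]]
force: [0.1, 0.1, -0.6]
grip_width: 74.4
grasp_force: 0.0
```

Run:
```python
from h import *
s=manip.state();print(s['time'],s['tcp_pos'],s['grip_width'])
c=cap('wrist');print(proj(c,(500.5,107,46)))
g=cv2.medianBlur(cv2.cvtColor(c['img'],cv2.COLOR_RGB2GRAY),3)
h=cv2.HoughCircles(g,cv2.HOUGH_GRADIENT,1,20,param1=120,param2=18,minRadius=38,maxRadius=60)
for a,b,r in (h[0][:4] if h is not None else []): print(a,b,r,onz(c,a,b,46).round(1))
```

```text
40.9 [499.10213853 106.80188195  69.73138876] 74.4238354261818
(np.float64(258.97713392272846), np.float64(218.5593724262417))
262.5 211.5 42.7 [502.7 111.5  46. ]
400.5 283.5 52.7 [592.   62.5  46. ]
122.5 293.5 52.7 [411.1  55.5  46. ]
224.5 258.5 48.3 [478.6  80.3  46. ]
```

Request:
{"name": "step_arm", "arguments": {"motion": [0.8,0.013,0.025,-0.15,0,0,0,0.8,0,0,-0.145,0,0,0,0.7,0,0,0,0,0,0,0,0,0,0,0,0,0,0,0,0,0,0,0,0]}}

```text
time: 41.58
tcp_pos: [503.5, 111.8, 28.5]
orientation: [[0.002, 1.0, 0.003], [1.0, -0.002, 0.0], [0.0, 0.003, -1.0]]
force: [-0.0, -1.0, 3.9]
grip_width: 51.3
grasp_force: 30.0
```

Request:
{"name": "step_arm", "arguments": {"motion": [0,0,0,0,0,0,0,0,0,0,0,0,0,0,0,0,0,0,0,0,0,0,0,0,0.3,0,0,0,0,0,0,0.25,0,0,0]}}

```text
time: 42.2
tcp_pos: [502.2, 111.8, 110.8]
orientation: [[0.002, 1.0, 0.0], [1.0, -0.002, 0.0], [0.0, 0.0, -1.0]]
force: [0.8, 0.1, -1.0]
grip_width: 51.3
grasp_force: 30.0
```

Request:
{"name": "step_arm", "arguments": {"motion": [0,0.0125,-0.389,0,0,0,0,0,0.0125,-0.389,0,0,0,0,0,0.0125,-0.389,0,0,0,0,0,0.0125,-0.389,0,0,0,0,0,0.0125,-0.389,0,0,0,0]}}

```text
time: 42.82
tcp_pos: [511.7, -182.0, 109.9]
orientation: [[0.002, 1.0, 0.001], [1.0, -0.002, -0.0], [-0.0, 0.001, -1.0]]
force: [1.4, -0.0, -0.7]
grip_width: 51.2
grasp_force: 30.0
```

Request:
{"name": "step_arm", "arguments": {"motion": [0,0.0125,-0.389,0,0,0,0,0,0.0125,-0.389,0,0,0,0,0,0.0125,-0.389,0,0,0,0,0,0,0,0,0,0,0,0,0,0,0,0,0,0]}}

```text
time: 43.45
tcp_pos: [517.0, -354.9, 109.2]
orientation: [[0.003, 1.0, -0.0], [1.0, -0.003, 0.001], [0.001, -0.0, -1.0]]
force: [0.7, 0.4, -0.1]
grip_width: 51.6
grasp_force: 30.0
```

Run:
```python
from h import *
s=manip.state();print(s['time'],s['tcp_pos'],s['grip_width'])
c=cap('wrist')
g=cv2.medianBlur(cv2.cvtColor(c['img'],cv2.COLOR_RGB2GRAY),3)
for p in((517,-274,29),(592,-313,29)):print(proj(c,p))
h=cv2.HoughCircles(g,cv2.HOUGH_GRADIENT,1,20,param1=120,param2=18,minRadius=25,maxRadius=45)
for a,b,r in (h[0][:6] if h is not None else []): print(a,b,r,onz(c,a,b,29).round(1))
```

```text
43.45 [ 517.0499439  -354.85819276  109.15251273] 51.554259867188655
(np.float64(256.202683856771), np.float64(87.48437464006236))
(np.float64(355.9485926951257), np.float64(141.3734592605416))
356.5 146.5 35.4 [ 592.7 -316.9   29. ]
44.5 57.5 26.6 [ 366.8 -253.3   29. ]
253.5 83.5 37.7 [ 515.1 -271.2   29. ]
66.5 153.5 29.9 [ 372.7 -321.6   29. ]
261.5 113.5 30.0 [ 520.9 -292.4   29. ]
255.5 232.5 42.2 [ 516.1 -385.9   29. ]
```

Request:
{"name": "step_arm", "arguments": {"motion": [0,0,0,-0.3,0,0,0,0,0,0,-0.25,0,0,0,0,0,0,-0.1,0,0,0,0,0,0,0,0,0,0,0.7,0,0,0,0,0,0]}}

```text
time: 44.12
tcp_pos: [518.3, -354.9, 13.2]
orientation: [[0.001, 1.0, 0.002], [1.0, -0.001, -0.001], [-0.001, 0.002, -1.0]]
force: [1.3, -0.3, -0.5]
grip_width: 57.5
grasp_force: 0.0
```

Request:
{"name": "step_arm", "arguments": {"motion": [0.7,0,0,0,0,0,0,0.7,0,0,0,0,0,0,0.7,0,0,0.3,0,0,0,0.7,0,0,0.35,0,0,0,0.5,0.15,0.38,0.05,0,0,0]}}

```text
time: 44.75
tcp_pos: [541.8, -302.7, 123.0]
orientation: [[0.008, 1.0, 0.008], [1.0, -0.008, -0.006], [-0.006, 0.008, -1.0]]
force: [1.6, 0.3, 0.0]
grip_width: 59.6
grasp_force: 0.0
```

Request:
{"name": "step_arm", "arguments": {"motion": [0.5,0.15,0.38,0,0,0,0,0.5,0.15,0.38,0,0,0,0,0.5,0.15,0.38,0,0,0,0,0.5,0.15,0.38,0,0,0,0,0.5,0.15,0.3,0,0,0,0]}}

```text
time: 45.38
tcp_pos: [652.9, -22.6, 117.3]
orientation: [[0.001, 1.0, 0.001], [1.0, -0.001, 0.0], [0.0, 0.001, -1.0]]
force: [-0.0, -0.2, 0.8]
grip_width: 46.7
grasp_force: 0.0
```

Request:
{"name": "step_arm", "arguments": {"motion": [0.5,0,0,0,0,0,0,0.5,0,0,0,0,0,0]}}

```text
time: 45.62
tcp_pos: [652.1, -25.3, 116.8]
orientation: [[0.002, 1.0, -0.0], [1.0, -0.002, -0.0], [-0.0, -0.0, -1.0]]
force: [0.1, -0.6, -0.1]
grip_width: 46.5
grasp_force: 0.0
```

Run:
```python
from h import *
s=manip.state();print(s['time'],s['tcp_pos'],s['grip_width'])
c=cap('wrist','w12.png')
m=cv2.inRange(cv2.cvtColor(c['img'],cv2.COLOR_RGB2HSV),(70,80,40),(95,255,220));P=[]
n,l,st,ce=cv2.connectedComponentsWithStats(m);i=1+st[1:,4].argmax();print(st[i]);m=(l==i)
for v in range(st[i,1]+5,min(st[i,1]+st[i,3],225),5):
    w=np.where(m[v])[0]
    if len(w): P.append(onz(c,w[-1]+.5,v,22)[:2])
vx,vy,x,y=cv2.fitLine(np.float32(P),cv2.DIST_HUBER,0,.01,.01).ravel();a=float(np.arctan2(vx,-vy));print(a,x,y,len(P))
print('peg',549+105*np.cos(a),12+105*np.sin(a),'to',549+105*np.cos(.124),12+105*np.sin(.124))
```

```text
45.625 [652.05867237 -25.32930062 116.77035293] 46.52450841389013
[    0     0   155   239 25464]
0.21899385750293732 543.2897 32.87864 44
peg 651.4922351701415 34.81100019351237 to 653.19379381353 24.98665972233033
```

Request:
{"name": "step_arm", "arguments": {"motion": [0.5,0,0.2,0,0,0,0,0.5,0,0.2,0,0,0,0,0.5,0,0,-0.25,0,0,0,0.5,0,0,-0.26,0,0,0,0.3,0,0,0,0,0,0]}}

```text
time: 46.3
tcp_pos: [648.6, 33.4, 36.3]
orientation: [[0.004, 1.0, -0.008], [1.0, -0.004, 0.0], [-0.0, -0.008, -1.0]]
force: [-0.1, -0.4, 0.8]
grip_width: 40.1
grasp_force: 0.0
```

Request:
{"name": "step_arm", "arguments": {"motion": [0,0,0,0,0,0,0,0,0,0,0,0,0,0,0,0,0,0,0,0,0,0,0,0,0,0,0,0,0,0.01,-0.035,0,0,0,0]}}

```text
time: 46.92
tcp_pos: [653.2, 29.9, 42.4]
orientation: [[0.002, 1.0, -0.001], [1.0, -0.002, 0.0], [0.0, -0.001, -1.0]]
force: [-11.5, 1.4, 12.6]
grip_width: 13.4
grasp_force: 30.0
```

Request:
{"name": "step_arm", "arguments": {"motion": [0,0,-0.03,0,0,0,0,0,0,0,0,0,0,0,0,0,0,0,0,0,0]}}

```text
time: 47.3
tcp_pos: [653.9, 25.2, 42.4]
orientation: [[0.002, 1.0, 0.0], [1.0, -0.002, 0.0], [0.0, 0.0, -1.0]]
force: [-7.3, -1.1, 7.8]
grip_width: 12.9
grasp_force: 30.0
```

Run:
```python
from h import *
s=manip.state();print(s['time'],s['tcp_pos'],s['grip_width'],s['force']);c=cap('wrist');print(edge(c))
```

```text
47.3 [653.94415914  25.16186662  42.35655513] 12.873400499702994 [-7.33821193 -1.07422068  7.83803234]
(np.float32(0.12300905), np.float32(-3.0185838))
```

The line is at the near index. Releasing and checking the board from above.

Request:
{"name": "step_arm", "arguments": {"motion": [0.4,0,0,0,0,0,0,0.4,0,0,0,0,0,0,0.4,0,0,0,0,0,0,0.4,0,0,0.3,0,0,0,0.4,0,0,0.35,0,0,0]}}

```text
time: 47.98
tcp_pos: [652.5, 25.2, 137.2]
orientation: [[0.002, 1.0, -0.003], [1.0, -0.002, 0.0], [0.0, -0.003, -1.0]]
force: [0.3, -0.3, -0.2]
grip_width: 37.4
grasp_force: 0.0
```

Request:
{"name": "step_arm", "arguments": {"motion": [0.5,-0.13,-0.4,0.2,0,0,0,0.5,-0.13,-0.4,0.2,0,0,0,0.5,-0.13,-0.4,0.2,0,0,0,0.5,-0.13,-0.4,0,0,0,0,0.5,-0.13,-0.4,0,0,0,0]}}

```text
time: 48.6
tcp_pos: [562.4, -256.6, 219.2]
orientation: [[0.002, 1.0, 0.002], [1.0, -0.002, -0.001], [-0.001, 0.002, -1.0]]
force: [1.0, -0.7, -0.7]
grip_width: 46.6
grasp_force: 0.0
```

Request:
{"name": "step_arm", "arguments": {"motion": [0.5,0,-0.4,0.1,0,0,0,0.5,0,-0.2,0,0,0,0,0.5,0,0,0,0,0,0,0.5,0,0,0,0,0,0]}}

```text
time: 49.1
tcp_pos: [562.8, -344.0, 232.9]
orientation: [[0.002, 1.0, -0.0], [1.0, -0.002, 0.001], [0.001, -0.0, -1.0]]
force: [0.3, -0.2, -0.3]
grip_width: 46.4
grasp_force: 0.0
```

Run:
```python
from h import *
s=manip.state();print(s['time'],s['tcp_pos'],s['grip_width'])
c=cap('wrist');t=cap('top')
B=np.array([557,-315.5]);q=np.deg2rad(2.5)
for k,lo,hi in((c,25,45),(t,9,14)):
    g=cv2.cvtColor(k['img'],cv2.COLOR_RGB2GRAY)
    for p in((517,-273,29),(592,-314,29),(517,-355,29)):print(np.round(proj(k,p)),find(k,p,12))
hsv=cv2.cvtColor(t['img'],cv2.COLOR_RGB2HSV)
m=cv2.inRange(hsv,(70,80,40),(95,255,220));m[:,345:]=0;m[:,:220]=0
n,l,st,ce=cv2.connectedComponentsWithStats(m);i=1+st[1:,4].argmax();p=onz(t,*ce[i],22);print(st[i],p,np.arctan2(12-p[1],549-p[0]))
cs,_=cv2.findContours((cv2.inRange(cv2.cvtColor(c['img'],cv2.COLOR_RGB2HSV),(0,0,0),(180,255,110))),cv2.RETR_LIST,cv2.CHAIN_APPROX_SIMPLE)
h=cv2.HoughCircles(cv2.medianBlur(cv2.cvtColor(c['img'],cv2.COLOR_RGB2GRAY),3),cv2.HOUGH_GRADIENT,1,20,param1=120,param2=18,minRadius=20,maxRadius=40)
for a,b,r in h[0][:6]: print(a,b,r,onz(c,a,b,29).round(1))
```

```text
49.1 [ 562.81478912 -343.96686389  232.939508  ] 46.37308787732856
[215. 104.] None
[282. 142.] [[590.7, -317.6]]
[217. 177.] [[521.2, -357.3], [515.5, -355.7], [539.9, -375.4]]
[400. 192.] None
[414. 163.] None
[433. 191.] [[514.7, -347.1]]
[ 241  178   92   52 2980] [498.50712265   8.67655475  22.        ] 0.06572527642049908
253.5 174.5 34.9 [ 559.2 -351.8   29. ]
80.5 95.5 24.3 [ 370.2 -263.4   29. ]
281.5 142.5 22.5 [ 591.1 -315.    29. ]
219.5 177.5 23.4 [ 519.7 -355.3   29. ]
72.5 35.5 26.3 [ 369.7 -202.8   29. ]
211.5 100.5 27.1 [ 513.4 -269.    29. ]
```

```bash
python3 -c "
from plant import manip
print(manip.sign_off())"
```

```text
the job is handed in; nothing more can be done
None
```

I handed the job in at about 49 s: rosettes a, b and d lie flat and apart on the cork board, the keys were pressed white, amber, green with the line at the lamp, and the line is back at the near index. On the way, the peg slipped from the grip while I turned the plate back, and rosette b was found shifted on the plate. Picking up the first rosette also nudged the plate off the near index, so I realigned the line last, after the rosettes were already on the board.

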